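Set a rock slab on the sloped microscope rest

TASK

Get the long rock slab ready for viewing. Unlock the clear cover of the specimen keeper by turning it a quarter turn anticlockwise (seen from above), lift it off and set it down upright, wholly on the black round mat. Then lay the slab on its carrier along the narrow sloped ledge of the viewing rest, centred across the ledge, with its lower end up against the lip; leave the round core in the keeper and do not disturb the things standing around.

Things in the scene. Friction and masses are not known exactly. Their poses are not given: they have to be found in the camera images.
- keeper: Specimen keeper: fixed cream round base, 188 mm diameter; flat deck 25 mm above the table. Origin at the centre of its underside, z up. Four steel stop blocks, 10 mm high, stand on the deck 70 to 80 mm from the axis; two hooked lugs at its +x and -x ends hold down the cover's tabs.
- cover: Clear dome cover, 134 mm diameter, 70 mm high, closed on top (3 mm walls, 65 mm inside), 0.3 kg; tabs at its +x and -x ends (24 mm wide, 6 thick, reaching 78 mm from the axis). Origin: centre of its lower rim, z up. Starts locked on the deck, its x within 0.1 rad of keeper x. Turned anticlockwise 0.6 to 1.6 rad from keeper x it lifts straight off; stops at about -0.1 and 1.65. Only friction resists.
- slab: The long specimen: flat rock slab 72 mm long (x), 20 thick (y), 44 high, on an aluminium carrier plate 90 x 24 x 8 mm; 52 mm high in all, about 0.2 kg. Origin at the centre of the carrier's underside, z up; symmetrical, either way round is right. Starts on the keeper's deck, its x within 0.05 rad of the keeper's x, about 28 mm to one side (keeper y) of the axis.
- core: The other specimen: upright round rock core, 22 mm diameter, 44 mm high, on a carrier plate 66 (x) x 24 x 8 mm, 0.12 kg. Origin at the centre of its underside. It stands beside the slab under the cover, axes about 56 mm apart, and stays there.
- mat: Black rubber mat, round, 200 mm diameter, 3 mm thick, fixed flat on the table. Origin at the centre of its underside.
- ledge: Narrow steel ledge on the viewing rest (fixed): 80 mm long (x), 16 wide (y), flat top sloped 0.30 rad. Origin at the centre of the top surface, 100 mm above the table; x runs up the slope, z is square to the top. A pillar carries it on a base plate 130 x 90 x 12 mm beneath.
- keeper_lug (a point): Top of the keeper's +x lug (the other is opposite, at -x): steel, 44 mm wide (y), 17 mm high above the deck, reaching from 71 to 90 mm from the axis, hook underside 10 mm above the deck. This point is 80 mm from the axis. Axes as the keeper's.
- cover_bar (a point): Middle of the top of the cover's blue grip bar, 100 mm above the cover's lower rim, on its axis. The bar is 76 mm along the cover's x, 16 mm wide (y) and stands 30 mm above the dome's flat top. Axes as the cover's.
- ledge_lip (a point): Middle of the foot of the lip's inner face, at the low end of the ledge, 38 mm from the ledge's origin. The lip is 8 mm high and as wide as the ledge; the slab against it has its origin 45 mm up the slope from here. Axes as the ledge's.
- bottle: Bystander: white bottle with a blue cap, 48 mm diameter, 150 mm high, standing loose. Origin at the centre of its underside.
- jar: Bystander: amber jar with black lid, 50 mm diameter, 100 mm high, loose. Origin at the centre of its underside.
- spotlamp: Bystander: spot lamp on a round 90 mm foot, 161 mm high, its 75 mm long head along its x, loose. Origin at the centre of its underside.
- dishes: Bystander: stack of four shallow round dishes with lids, 94 mm diameter, 60 mm high, loose. Origin at the centre of the underside.
Mind the look-alikes: they are no part of the job. What is shaped like the cover but orange or turquoise is not meant.

How it is judged:
On the way, in this order (a step that is already met when the one before it is completed fails the run):
1. the cover is turned clear of its lugs while still seated on the keeper (angle between the x axis of cover and the x axis of keeper, either way round above 0.6 rad and z of cover in the frame of keeper below 0.031 m and horizontal distance between cover and keeper below 0.01 m), for 0.05 s.
2. the cover stands upright on the mat (horizontal distance between cover and mat below 0.028 m and height (world z) of cover below 0.01 m and angle between cover's own z axis and vertical below 0.06 rad), for 0.2 s.
3. the slab lies on the sloped ledge (x of slab in the frame of ledge between 0.003 and 0.016 m and y of slab in the frame of ledge between -0.006 and 0.006 m and z of slab in the frame of ledge between -0.003 and 0.004 m and angle between the x axis of slab and the x axis of ledge, either way round below 0.12 rad and angle between the z axis of slab and the z axis of ledge, either way round below 0.06 rad), for 0.2 s.
At the end, for the whole second after the job is handed in: Cover upright on the mat, centres within 28 mm; slab at rest flat on the ledge (3 deg), within 6 mm of its middle line, 7 deg of its direction and 9 mm of the lip; core standing in the keeper within 20 mm of its start (all of step 2 and all of step 3 and linear speed of each of slab, cover below 0.02 m/s and distance of core from where it was at the start of the episode below 0.02 m and angle between core's own z axis and vertical below 0.1 rad); the robot touches nothing.
It fails at once if the bottle is shoved or knocked over (distance of bottle from where it was at the start of the episode above 0.02 m or angle between bottle's own z axis and vertical above 0.3 rad).
It fails at once if the jar is shoved or knocked over (distance of jar from where it was at the start of the episode above 0.02 m or angle between jar's own z axis and vertical above 0.3 rad).
It fails at once if the spotlamp is shoved or knocked over (distance of spotlamp from where it was at the start of the episode above 0.02 m or angle between spotlamp's own z axis and vertical above 0.3 rad).
It fails at once if the dishes is shoved or knocked over (distance of dishes from where it was at the start of the episode above 0.02 m or angle between dishes's own z axis and vertical above 0.3 rad).
It fails at once if the core is shoved or knocked over (distance of core from where it was at the start of the episode above 0.02 m or angle between core's own z axis and vertical above 0.3 rad).
It also fails if it takes over 64 s, if anything falls off the work surface, if the arm or the gripper's body presses on something with over 40 N, if the wrist force passes 120 N, or if a joint passes its speed limit or range.

ROBOT

A 6-joint arm with a two-finger parallel gripper is mounted at the origin on the work surface. World frame = base frame: x ahead of the robot, y to its left, z up, the work surface at z = 0. Lengths are in m, angles in rad, forces in N, time in s.
With the tool pointing down it reaches from about 0.375 to 0.975 m from the base axis. Payload 3.8 kg.
Tool frame: the origin (TCP) lies at the very end of the fingers, on their centre line; the grasp point (between the pads) lies 19 mm behind it; z points along the fingers, y is the direction in which the jaws open and shut (so a half turn about z gives the same grasp; the last joint's range is limited). The gripper opens to 85 mm and grips with 20 to 120 N. Pads are 22 mm wide; open, the fingers measure 114 mm over their backs; the gripper's body (76 mm by 85 mm) begins 54 mm behind the grasp point. The pads swing forward as they close: fully open they stand 13 mm farther back than shut.
Start: joints at [1.282, 0.264, 1.604, -0, 1.274, -0.037], TCP at [0.168, 0.654, 0.231] pointing down, gripper open.
Joint ranges: [-2.63, 2.63], [-0.94, 2.18], [0.31, 2.57], [-1.31, 4.45], [0, 2.66], [-2.55, 2.55]. Speed limits (rad/s): [2.57, 2.57, 3.14, 3.14, 3.14, 3.14].

INTERFACE

Orientations are given as a rotation vector (axis times angle).
In Python, from workcell import bot, viewer gives the robot as it stands.
- The arm moves only by the tool jog_arm, never from a script. Its argument "motion" is a list of rows, each an object of numbers: "dx", "dy", "dz": the shift along the world's x, y, z in cm; "turn": the turn about the world's z in rad. A call has 1 to 12 rows; each row shifts and turns the commanded pose from where the row before left it; what a row does not reach is not made up. A row lasts 1/12 s, in which the tool goes at most 41.7 mm and 7.16 degrees, less where a joint would pass 70% of its speed; a pose out of reach is approached as far as the arm can. A call is refused whole if a number of a shift passes 4.17 or a number of a turn 0.125, either way. A call with a gripper value outside its range is refused whole. "fingers" is the finger opening in cm, from 0 to 8.54, set as the call begins (left out, the last holds). The fingers move at their own pace and stop on an object; "grip_force" is the grip in N (left out, the last holds). Time passes only in rows, so rows that do not move let the fingers close. It gives the time, the measured TCP pose, the force and the opening at its end, in the units of the state.
- bot.read_state(): the state, without advancing time (a new reading comes with each control period).
- viewer.read_camera(name): name is "scene" or "top" or "wrist"; returns (picture, depth): 480x640x3 uint8, red, green, blue; 480x640 float32, m along the optical axis (not along the pixel's ray), 0 where there is no reading.
- viewer.camera_info(name): a dict with "vertical_fov" (degrees; the focal length in pixels is half the picture's height over the tangent of half this angle, whatever the lens; pixels are square), "cx", "cy" (the principal point, pixels), "R" (3x3) and "t" (3): a world point X has camera coordinates R X + t. Camera axes: x right, y down, z forward; pixel columns grow to the right and rows downward; lengths in m; the calibration is good to about 2 mm. A picture is of the moment at which its call begins: read the wrist's pose just before it. camera_info takes no time and is no camera call; for the wrist camera it gives the pose at the moment of the call.
- bot.finish_job(): hands the job in, once; it reports no verdict.
The state is a dict: "time": time; "q": joint angles; "joint_vel": joint speeds; "joint_torque": joint torques, N m; "tool_pos": TCP position; "tcp_rot": TCP orientation; "wrist_force": force on the tool from outside, world axes, zero at the start; "torque": the same for the moment, N m; "width": opening from 0.0 (shut) to 1.0 (fully open).
Only numpy, scipy, OpenCV 4.12 (cv2) and the standard library are available. Lean on these libraries where they do the work, as an engineer would, in place of code of your own. Each camera call takes 0.05 s, during which the arm holds its last target. There are 200 camera calls.

## Working session

There is one attempt and no reset: what is moved stays moved. The work goes in short steps, Python scripts to look and compute and a tool call to move; the robot and the scene stay as the last step left them, time stands still between calls to the robot, and variables do not carry over. Pictures are saved under pics/ and viewed, about 8 in all and at most 12, crops included, and the job is handed in when it is done.

Besides the shell and the picture viewer there is one more tool, called after ">>>" as a command line: name --argument value ..., lists and objects as JSON in quotes. jog_arm: Moves the arm, as the interface text tells. Its arguments: {"type":"object","properties":{"motion":{"type":"array"},"fingers":{"type":"number"},"grip_force":{"type":"number"}},"required":["motion"]}

```bash
ls; mkdir -p pics; cat > h.py <<'E'
import numpy as np, cv2
from workcell import bot, viewer
def cam(n):
    i=viewer.camera_info(n); R=np.array(i["R"]);t=np.array(i["t"])
    p,d=viewer.read_camera(n); f=240/np.tan(np.radians(i["vertical_fov"])/2)
    return dict(R=R,t=t,f=f,cx=i["cx"],cy=i["cy"],p=p,d=d,n=n)
def ray(c,u,v,z):
    "point of the pixel's ray at world height z"
    r=c["R"].T@np.array([(u-c["cx"])/c["f"],(v-c["cy"])/c["f"],1]); o=-c["R"].T@c["t"]
    return o+r*(z-o[2])/r[2]
def proj(c,X):
    x=c["R"]@np.asarray(X,float)+c["t"]; return c["cx"]+c["f"]*x[0]/x[2], c["cy"]+c["f"]*x[1]/x[2]
def cloud(c):
    v,u=np.mgrid[0:480,0:640]; d=c["d"]
    P=np.stack([(u-c["cx"])/c["f"]*d,(v-c["cy"])/c["f"]*d,d],-1)
    W=(P-c["t"])@c["R"]; W[d<=0]=np.nan; return W
def save(c,name,box=None,s=1):
    im=c["p"][...,::-1]
    if box: im=im[box[1]:box[3],box[0]:box[2]]
    cv2.imwrite("pics/"+name,cv2.resize(im,None,fx=s,fy=s,interpolation=cv2.INTER_CUBIC))
E
python3 - <<'E'
from h import *
s=bot.read_state(); print(s)
for n in("scene","top"):
    c=cam(n); save(c,n+"0.png"); np.savez("/tmp/"+n+"0.npz",**c)
    print(n,c["f"],c["cx"],c["cy"],-c["R"].T@c["t"],(c["d"]>0).mean())
i=viewer.camera_info("wrist");R=np.array(i["R"]);print(i,-R.T@np.array(i["t"]))
E
```

```text
pics
{'time': 0.0, 'q': array([ 1.28209974e+00,  2.64742077e-01,  1.60539631e+00, -9.93165000e-06,
        1.27369224e+00, -3.68978698e-02]), 'joint_vel': array([ 1.24195155e-03,  9.51395517e-04,  4.18708978e-04, -8.59336621e-05,
        2.61766547e-03, -7.88075220e-04]), 'joint_torque': array([-1.01126821e-03, -5.15107656e+01, -3.67319870e+01, -8.86894509e-05,
        1.31132256e-02,  1.51192296e-05]), 'tool_pos': array([0.16796668, 0.65300404, 0.22995744]), 'tcp_rot': array([-0.39443129, -3.11637549,  0.00347095]), 'wrist_force': array([ 0.41681095, -0.10273891,  1.60864305]), 'torque': array([ 0.03475118, -0.00192872, -0.05365697]), 'width': 0.9996405559246163}
scene 470.97574367655125 329.6401193627422 245.57102400483888 [ 1.12978356 -0.1929229   0.80336603] 0.99623046875
top 534.1137887471633 324.3723776720483 236.98712954469303 [ 0.35430466 -0.02592006  1.53374208] 0.996142578125
{'vertical_fov': 62.99931620117588, 'cx': 320.0465722020524, 'cy': 235.07214015982646, 'R': array([[ 0.24949013,  0.9683765 , -0.00127354],
       [ 0.92089991, -0.23685123,  0.3095882 ],
       [ 0.29949629, -0.078412  , -0.95086988]]), 't': array([-0.67387189, -0.03978368,  0.37997057])} [0.0909614  0.67293315 0.37276093]
```

View pics/scene0.png

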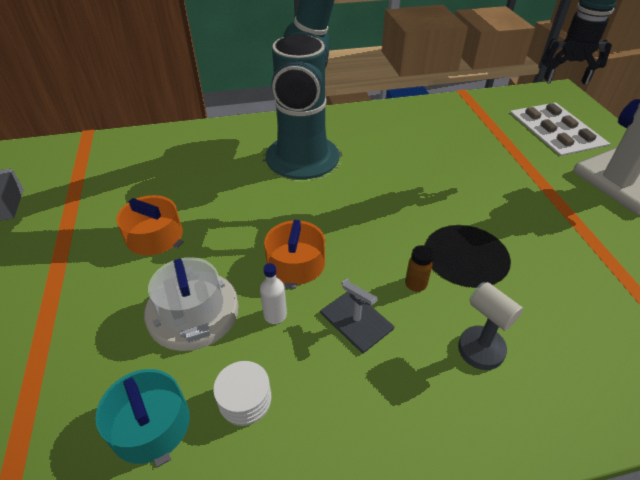

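View pics/top0.png

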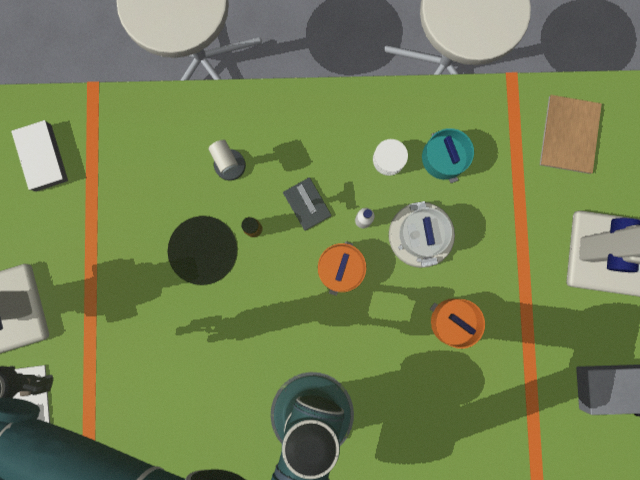

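The top view shows four cover-shaped things. They are clear at (422,234) on the cream keeper, orange at (342,268), orange at (458,323) and turquoise at (448,154). Only the clear one, which sits on the cream base with steel lugs, fits the description. The mat is at (203,250), the rest at (307,203), and the bottle at (365,217) stands between the keeper and the rest. The jar is at (252,227), the lamp at (228,160) and the dishes at (390,157).

```bash
python3 - <<'E'
from h import *
T=dict(np.load("/tmp/top0.npz"));S=dict(np.load("/tmp/scene0.npz"))
a=cv2.resize(T["p"][190:280,375:475,::-1],(400,360),interpolation=cv2.INTER_CUBIC)
b=cv2.resize(S["p"][250:350,135:250,::-1],(400,348),interpolation=cv2.INTER_CUBIC)
b=cv2.copyMakeBorder(b,0,12,0,0,0)
cv2.imwrite("pics/crop1.png",np.hstack([a,b]))
# masks
for c in(T,S):
    n=str(c["n"]); W=cloud(c); hsv=cv2.cvtColor(c["p"],cv2.COLOR_RGB2HSV)
    m=cv2.inRange(hsv,(112,120,30),(128,255,200))
    k,l,st,ce=cv2.connectedComponentsWithStats(m)
    for j in range(1,k):
        if st[j,4]>40:
            r=cv2.minAreaRect(np.argwhere(l==j)[:,::-1].astype(np.float32))
            print(n,"blue",ce[j].round(1),st[j,4],np.round(r[0],1),np.round(r[1],1),round(r[2]),"world",np.nanmedian(W[l==j],0).round(3))
W=cloud(T)
def blob(box,zmin,zmax,name):
    u0,v0,u1,v1=box; w=W[v0:v1,u0:u1].reshape(-1,3); w=w[(w[:,2]>zmin)&(w[:,2]<zmax)]
    (cx,cy),r=cv2.minEnclosingCircle(w[:,:2].astype(np.float32)); rr=cv2.minAreaRect(w[:,:2].astype(np.float32))
    print(name,len(w),"circ",round(cx,4),round(cy,4),round(r,4),"med z",np.median(w[:,2]).round(4),"rect",np.round(rr[0],4),np.round(rr[1],4),round(rr[2],1))
blob((380,190,465,280),.015,.03,"keeper deck")
blob((380,190,465,280),.035,.06,"lugs etc")
blob((400,200,445,265),.07,.12,"dome?")
blob((400,200,445,265),.115,.14,"bar")
blob((280,175,335,235),.085,.12,"ledge")
blob((280,175,335,235),.006,.02,"restbase")
blob((350,200,380,235),.1,.17,"bottle")
blob((238,210,268,242),.08,.12,"jar")
blob((205,135,250,182),.1,.2,"lamp")
blob((370,135,412,178),.04,.08,"dishes")
blob((320,240,370,298),.02,.2,"orange1")
m=(T["p"].max(-1)<40)[205:295,160:245]; p=np.argwhere(m); print("mat px",p.mean(0)[::-1]+[160,205],"->",ray(T,*(p.mean(0)[::-1]+[160,205]),0.003))
E
```

```text
top blue [451.2 149.6] 185 [451.2 149.4] [26.2  7.2] 69 world [ 0.718 -0.406  0.099]
top blue [428.4 229.9] 113 [428.  230.7] [26.   5.8] 80 world [ 0.496 -0.327  0.124]
top blue [622.4 223.2] 244 [623.8 222.1] [12.  29.9] 74 world [ 0.49  -0.787  0.224]
top blue [620.5 264.5] 338 [621.5 265.7] [31.4 14.1] 20 world [ 0.386 -0.774  0.224]
scene blue [628.4 113. ] 296 [629.  111.5] [13.  29.5] 27 world [0.289 0.761 0.211]
scene blue [144.4 208.3] 309 [144.  208.1] [33.  10.5] 21 world [ 0.254 -0.41   0.093]
scene blue [294.1 235.5] 231 [294.1 235.5] [ 7.8 32. ] 14 world [ 0.42  -0.095  0.098]
scene blue [181.5 277. ] 278 [181.4 277. ] [37.1  7.9] 78 world [ 0.511 -0.325  0.123]
scene blue [269.5 269.7] 129 [269.5 270. ] [12. 11.] 90 world [ 0.55  -0.162  0.148]
scene blue [136.  401.3] 499 [135.9 401. ] [47.4 11. ] 71 world [ 0.733 -0.403  0.098]
keeper deck 956 circ 0.4955 -0.3287 0.0942 med z 0.0245 rect [ 0.4954 -0.3283] [0.1874 0.1837] 88.0
lugs etc 302 circ 0.4964 -0.3314 0.0914 med z 0.0418 rect [ 0.4956 -0.3089] [0.182  0.1015] 2.9
dome? 1623 circ 0.4958 -0.3285 0.0674 med z 0.0
[... 168 characters left out ...]
 0.0415 med z 0.1001 rect [ 0.5942 -0.0033] [0.0824 0.0177] 26.4
restbase 1245 circ 0.5887 -0.0066 0.1019 med z 0.012 rect [ 0.5912 -0.0038] [0.1562 0.172 ] 88.7
bottle 164 circ 0.5421 -0.1622 0.0214 med z 0.1115 rect [ 0.541  -0.1622] [0.0398 0.0351] 64.1
jar 224 circ 0.5257 0.1527 0.0237 med z 0.0998 rect [0.5269 0.1524] [0.0452 0.0422] 43.4
lamp 633 circ 0.7064 0.2134 0.0452 med z 0.1561 rect [0.7052 0.2133] [0.0823 0.0512] 26.8
dishes 896 circ 0.7184 -0.2444 0.0479 med z 0.0603 rect [ 0.7184 -0.2436] [0.0928 0.0932] 36.4
orange1 1825 circ 0.4066 -0.0948 0.0669 med z 0.0707 rect [ 0.4061 -0.0976] [0.1242 0.132 ] 88.4
mat px [188.63333333 264.15      ] -> [0.42850075 0.33867723 0.003     ]
```

View pics/crop1.png

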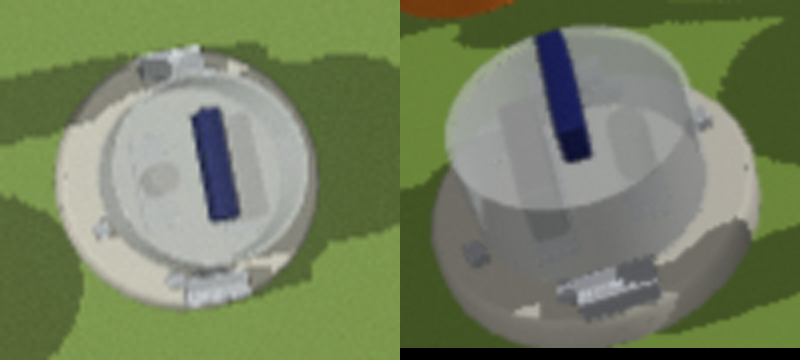

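The crop confirms the clear, blue-barred cover on the keeper. The slab is on the right (world -y side, top-crop x≈250) and the core on the left (≈160,180).

```bash
python3 - <<'E'
from h import *
T=dict(np.load("/tmp/top0.npz"));S=dict(np.load("/tmp/scene0.npz"))
for c,box in((T,(160,205,245,295)),(S,(415,215,520,290))):
    u0,v0,u1,v1=box; g=c["p"][v0:v1,u0:u1].astype(int)
    m=((g.max(-1)<45)&(g[...,1]-g[...,0]<12)).astype(np.uint8); k,l,st,ce=cv2.connectedComponentsWithStats(m); j=1+st[1:,4].argmax()
    p=np.argwhere(l==j)[:,::-1]+[u0,v0]; w=np.array([ray(c,*q,.003)[:2] for q in p],np.float32)
    (x,y),r=cv2.minEnclosingCircle(w); print(c["n"],"mat",x,y,r,"mean",w.mean(0),len(w))
for c,bl,bk,bb in((T,(280,175,335,235),(380,190,465,280),(400,200,445,265)),(S,(330,270,390,320),(140,240,240,345),(170,255,195,300))):
    W=cloud(c)
    f=lambda b:W[b[1]:b[3],b[0]:b[2]].reshape(-1,3)
    w=f(bl); w=w[(w[:,2]>.083)&(w[:,2]<.13)&(abs(w[:,0]-.594)<.06)&(abs(w[:,1]+.003)<.05)]
    rr=cv2.minAreaRect(w[:,:2].astype(np.float32)); o=w[:,:2].mean(0)
    A=np.c_[w[:,:2]-o,np.ones(len(w))]
    s=np.ones(len(w),bool)
    for _ in range(4):
        k=np.linalg.lstsq(A[s],w[s,2],rcond=None)[0]; s=abs(A@k-w[:,2])<.003
    d=np.linalg.svd(w[s,:2]-w[s,:2].mean(0))[2][0]
    print(c["n"],"ledge n",len(w),s.sum(),"centre",o,"rect",np.round(rr[0],4),np.round(rr[1],4),rr[2],"grad",k,"axis yaw",np.arctan2(d[1],d[0]),"zrange",w[:,2].min(),w[:,2].max())
    t=w[:,:2]@(d*np.sign(d[0]));i=t.argsort(); q=np.array_split(i,10); print([(round(float(t[a].mean()),3),round(float(np.median(w[a,2])),4)) for a in q])
    w=f(bb); w=w[(w[:,2]>.112)&(w[:,2]<.14)&(np.hypot(w[:,0]-.496,w[:,1]+.328)<.045)]; rr=cv2.minAreaRect(w[:,:2].astype(np.float32))
    d=np.linalg.svd(w[:,:2]-w[:,:2].mean(0))[2][0]; print("bar",np.round(rr[0],4),np.round(rr[1],4),rr[2],"yaw",np.arctan2(d[1],d[0]),"z",np.percentile(w[:,2],90))
    w=f(bk); r=np.hypot(w[:,0]-.4956,w[:,1]+.3286); w=w[(w[:,2]>.037)&(w[:,2]<.047)&(r>.07)&(r<.093)]
    a=w[w[:,0]>.52].mean(0) if (w[:,0]>.52).any() else 0; b=w[w[:,0]<.47].mean(0) if (w[:,0]<.47).any() else 0
    print("lugs",a,b, np.arctan2(*(a-b)[1::-1]) if np.ndim(a) and np.ndim(b) else '')
E
```

```text
top mat 0.4178679883480072 0.35062259435653687 0.04622989147901535 mean [0.42034227 0.34718242] 398
scene mat 0.47234150767326355 0.28580090403556824 0.11242896318435669 mean [0.47519258 0.2945076 ] 4180
top ledge n 194 109 centre [ 0.59414483 -0.00273059] rect [ 0.594 -0.003] [0.0824 0.0185] 26.426185607910156 grad [ 0.32415261 -0.03126044  0.09986651] axis yaw -2.661682824550274 zrange 0.0830876365647359 0.11721912385434179
[(0.489, 0.0924), (0.498, 0.0921), (0.507, 0.0935), (0.515, 0.0966), (0.523, 0.0996), (0.531, 0.1007), (0.538, 0.1025), (0.546, 0.1056), (0.554, 0.1082), (0.561, 0.1116)]
bar [ 0.4962 -0.3286] [0.0762 0.0175] 6.592815399169922 yaw -3.0070238538478935 z 0.12833829642370054
lugs [ 0.57552642 -0.31539457  0.04207513] [ 0.41884618 -0.33462481  0.04158157] 0.12212481964086709
scene ledge n 394 262 centre [ 0.59886349 -0.00286237] rect [ 0.5966 -0.0028] [0.0852 0.0191] 28.246536254882812 grad [0.14559958 0.32402142 0.09844045] axis yaw 0.4997927582364413 zrange 0.08310318644832056 0.11323080279360472
[(0.484, 0.0906), (0.494, 0.0897), (0.505, 0.0923), (0.515, 0.0962), (0.522, 0.098), (0.529, 0.0989), (0.536, 0.1018), (0.544, 0.1054), (0.553, 0.108), (0.561, 0.1077)]
bar [ 0.5    -0.3272] [0.0778 0.0161] 8.073831558227539 yaw 0.13604114434764278 z 0.12483083495133544
lugs [ 0.57709582 -0.31525919  0.04063491] 0
```

>>> jog_arm --motion '[{"dx":2.2,"dy":-2.8,"dz":0.7,"turn":-0.12},{"dx":2.2,"dy":-2.8,"dz":0.7,"turn":-0.12},{"dx":2.2,"dy":-2.8,"dz":0.7,"turn":-0.12},{"dx":2.2,"dy":-2.8,"dz":0.7,"turn":-0.12},{"dx":2.2,"dy":-2.8,"dz":0.7,"turn":-0.12},{"dx":2.2,"dy":-2.8,"dz":0.7,"turn":-0.12},{"dx":2.2,"dy":-2.8,"dz":0.7,"turn":-0.12},{"dx":2.2,"dy":-2.8,"dz":0.7,"turn":-0.12},{"dx":2.2,"dy":-2.8,"dz":0.7,"turn":-0.12},{"dx":2.2,"dy":-2.8,"dz":0.7,"turn":-0.12},{"dx":2.2,"dy":-2.8,"dz":0.7,"turn":-0.12},{}]'

```text
validation failed for argument at $.mo...
```

```bash
python3 - <<'E'
from h import *
s=bot.read_state(); print(s["time"],s["q"],s["tool_pos"])
c=cam("wrist"); save(c,"w1.png")
T=dict(np.load("/tmp/top0.npz")); print(ray(T,203,250,.003))
g=c["p"].astype(int); m=((g.max(-1)<60)&(abs(g[...,1]-g[...,0])<12)).astype(np.uint8)
k,l,st,ce=cv2.connectedComponentsWithStats(m); j=1+st[1:,4].argmax()
w=np.array([ray(c,*q,.003)[:2] for q in np.argwhere(l==j)[:,::-1]],np.float32); print(st[j],cv2.minEnclosingCircle(w),w.mean(0))
E
```

```text
0.1 [ 1.28211699e+00  2.64709162e-01  1.60525668e+00  2.16411492e-06
  1.27370434e+00 -3.68847863e-02] [0.16797107 0.6530738  0.23005501]
[0.46784348 0.29747467 0.003     ]
[    0   308   640   172 55650] ((0.5136824250221252, 0.5622674226760864), 0.39803367853164673) [0.44090962 0.60406554]
```

View pics/w1.png

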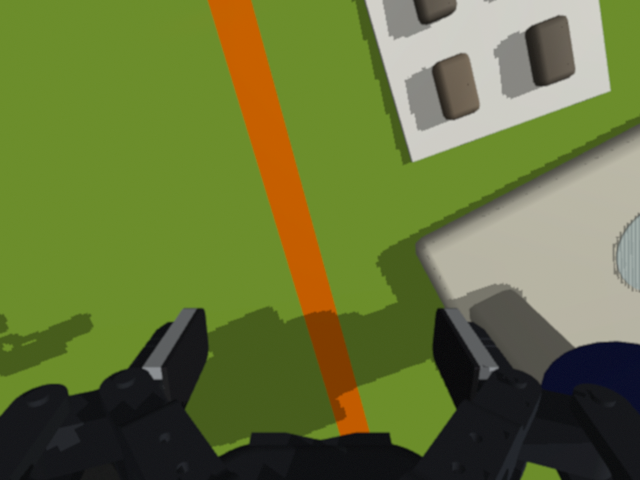

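The move was refused, most likely because of the empty row, so this wrist picture only shows the start area. The mat is at about (0.468, 0.297) from the top view. I'll resend with explicit zeros in the last row.

>>> jog_arm --motion '[{"dx":2.2,"dy":-2.8,"dz":0.7,"turn":-0.12},{"dx":2.2,"dy":-2.8,"dz":0.7,"turn":-0.12},{"dx":2.2,"dy":-2.8,"dz":0.7,"turn":-0.12},{"dx":2.2,"dy":-2.8,"dz":0.7,"turn":-0.12},{"dx":2.2,"dy":-2.8,"dz":0.7,"turn":-0.12},{"dx":2.2,"dy":-2.8,"dz":0.7,"turn":-0.12},{"dx":2.2,"dy":-2.8,"dz":0.7,"turn":-0.12},{"dx":2.2,"dy":-2.8,"dz":0.7,"turn":-0.12},{"dx":2.2,"dy":-2.8,"dz":0.7,"turn":-0.12},{"dx":2.2,"dy":-2.8,"dz":0.7,"turn":-0.12},{"dx":2.2,"dy":-2.8,"dz":0.7,"turn":-0.12},{"dx":0,"dy":0,"dz":0,"turn":0}]'

```text
time: 1.15
tool_pos: [0.414, 0.3415, 0.3099]
tcp_rot: [2.231, 2.207, 0.003]
wrist_force: [0.5, -0.0, 0.7]
width: 1.001
```

```bash
python3 - <<'E'
from h import *
s=bot.read_state(); print(s["time"],s["q"],s["tool_pos"])
c=cam("wrist"); save(c,"w2.png")
g=c["p"].astype(int); m=((g.max(-1)<60)&(abs(g[...,1]-g[...,0])<12)).astype(np.uint8); m[330:]=0
k,l,st,ce=cv2.connectedComponentsWithStats(m); j=1+st[1:,4].argmax()
w=np.array([ray(c,*q,.003)[:2] for q in np.argwhere(l==j)[:,::-1]],np.float32); print(st[j],cv2.minEnclosingCircle(w),w.mean(0))
E
```

```text
1.15 [ 0.64560325 -0.04091313  1.79713856 -0.00352916  1.38282648  0.65692324] [0.41400847 0.34153334 0.30990943]
[  283   126   166   162 21070] ((0.46839430928230286, 0.30278047919273376), 0.09897337853908539) [0.46840438 0.30757752]
```

>>> jog_arm --motion '[{"dx":0.8,"dy":-4.0,"turn":-0.12},{"dx":0.8,"dy":-4.0,"turn":-0.12},{"dx":0.8,"dy":-4.0,"turn":-0.12},{"dx":0.8,"dy":-4.0,"turn":-0.12},{"dx":0.8,"dy":-4.0,"turn":-0.12},{"dx":0.8,"dy":-4.0,"turn":-0.12},{"dx":0.8,"dy":-4.0,"turn":-0.12},{"dx":0.8,"dy":-4.0,"turn":-0.12},{"dx":0.8,"dy":-4.0,"turn":-0.12},{"dx":0.8,"dy":-4.0,"turn":-0.12},{"dx":0.8,"dy":-4.0,"turn":-0.12},{"dx":0.8,"dy":-4.0,"turn":-0.12}]'

```text
validation failed for argument at $.mo...
```

The mat is at (0.468, 0.302), with radius 99 mm. Every row seems to need all four keys.

>>> jog_arm --motion '[{"dx":0.8,"dy":-4.0,"dz":0,"turn":-0.12},{"dx":0.8,"dy":-4.0,"dz":0,"turn":-0.12},{"dx":0.8,"dy":-4.0,"dz":0,"turn":-0.12},{"dx":0.8,"dy":-4.0,"dz":0,"turn":-0.12},{"dx":0.8,"dy":-4.0,"dz":0,"turn":-0.12},{"dx":0.8,"dy":-4.0,"dz":0,"turn":-0.12},{"dx":0.8,"dy":-4.0,"dz":0,"turn":-0.12},{"dx":0.8,"dy":-4.0,"dz":0,"turn":-0.12},{"dx":0.8,"dy":-4.0,"dz":0,"turn":-0.12},{"dx":0.8,"dy":-4.0,"dz":0,"turn":-0.12},{"dx":0.2,"dy":-4.0,"dz":0,"turn":-0.12},{"dx":0,"dy":-4.0,"dz":0,"turn":-0.12}]'

```text
time: 2.2
tool_pos: [0.4924, -0.1351, 0.3077]
tcp_rot: [-3.134, -0.198, 0.001]
wrist_force: [1.1, 1.2, 0.7]
width: 1.004
```

>>> jog_arm --motion '[{"dx":0,"dy":-4.0,"dz":0,"turn":0},{"dx":0,"dy":-4.0,"dz":0,"turn":0},{"dx":0,"dy":-4.0,"dz":-2.0,"turn":0},{"dx":0,"dy":-4.0,"dz":-2.0,"turn":0},{"dx":0,"dy":-3.0,"dz":-2.0,"turn":0},{"dx":0,"dy":0,"dz":-1.0,"turn":0},{"dx":0,"dy":0,"dz":0,"turn":0}]'

```text
time: 2.78
tool_pos: [0.4905, -0.3179, 0.2364]
tcp_rot: [-3.13, -0.202, 0.009]
wrist_force: [0.3, 0.7, -0.1]
width: 1.002
```

```bash
cat > bar.py <<'E'
from h import *
import sys
s=bot.read_state(); print(s["time"],s["q"].round(3),s["tool_pos"])
from scipy.spatial.transform import Rotation as Ro
M=Ro.from_rotvec(s["tcp_rot"]).as_matrix(); print("tool y ang",np.arctan2(M[1,1],M[0,1]),"tilt",M[2])
c=cam("wrist"); save(c,sys.argv[1]); np.savez("/tmp/w.npz",**c)
hsv=cv2.cvtColor(c["p"],cv2.COLOR_RGB2HSV); m=cv2.inRange(hsv,(112,120,30),(128,255,255)); W=cloud(c)
k,l,st,ce=cv2.connectedComponentsWithStats(m)
for j in range(1,k):
    if st[j,4]>200:
        w=W[l==j]; z=np.nanpercentile(w[:,2],90); w=w[abs(w[:,2]-z)<.006]; w=w[~np.isnan(w[:,0])]
        rr=cv2.minAreaRect(w[:,:2].astype(np.float32)); print(ce[j].round(),st[j,4],"z",z,np.round(rr[0],4),np.round(rr[1],4),"ang",rr[2])
E
python3 bar.py w3.png
```

```text
2.7833 [-6.180e-01  9.600e-02  1.791e+00  1.000e-03  1.263e+00  8.240e-01] [ 0.49047136 -0.31788845  0.23644216]
tool y ang -1.441995149670332 tilt [-0.0052759  -0.00583988 -0.99996903]
[ 65. 121.] 1541 z 0.15099152882453082 [ 0.5426 -0.1627] [0.0211 0.0224] ang 17.644128799438477
[335. 218.] 2286 z 0.12581522440619475 [ 0.4958 -0.327 ] [0.0739 0.0141] ang 7.626174449920654
[ 36. 278.] 2932 z 0.1005641396293215 [ 0.407  -0.0947] [0.0165 0.0741] ang 70.38436126708984
```

>>> jog_arm --motion '[{"dx":0,"dy":0,"dz":-2.0,"turn":0},{"dx":0,"dy":0,"dz":-2.0,"turn":0},{"dx":0,"dy":0,"dz":-2.0,"turn":0},{"dx":0,"dy":0,"dz":-1.0,"turn":0},{"dx":0,"dy":0,"dz":0,"turn":0},{"dx":0,"dy":0,"dz":0,"turn":0}]' --fingers 5 --grip_force 40

```text
time: 3.33
tool_pos: [0.4927, -0.3177, 0.1717]
tcp_rot: [-3.135, -0.206, -0.0]
wrist_force: [0.9, -0.6, -0.3]
width: 0.581
```

```bash
python3 bar.py w4.png
```

```text
3.3333 [-0.615  0.142  1.862  0.     1.137  0.824] [ 0.49272966 -0.31770541  0.17169129]
tool y ang -1.4392354194137342 tilt [ 2.33929264e-04 -1.14236792e-04 -9.99999966e-01]
[338. 255.] 3888 z 0.12568042956354805 [ 0.4956 -0.3271] [0.075  0.0146] ang 8.185976028442383
```

>>> jog_arm --motion '[{"dx":0.3,"dy":-0.95,"dz":0,"turn":0},{"dx":0,"dy":0,"dz":-2.0,"turn":0},{"dx":0,"dy":0,"dz":-2.0,"turn":0},{"dx":0,"dy":0,"dz":-2.0,"turn":0},{"dx":0,"dy":0,"dz":-0.9,"turn":0},{"dx":0,"dy":0,"dz":0,"turn":0},{"dx":0,"dy":0,"dz":0,"turn":0}]'

```text
time: 3.97
tool_pos: [0.4956, -0.3289, 0.1027]
tcp_rot: [3.135, 0.203, 0.001]
wrist_force: [0.2, -0.9, 0.8]
width: 0.582
```

>>> jog_arm --motion '[{"dx":0,"dy":0,"dz":0,"turn":0},{"dx":0,"dy":0,"dz":0,"turn":0},{"dx":0,"dy":0,"dz":0,"turn":0},{"dx":0,"dy":0,"dz":0,"turn":0},{"dx":0,"dy":0,"dz":0,"turn":0},{"dx":0,"dy":0,"dz":0,"turn":0}]' --fingers 0 --grip_force 60

```text
time: 4.47
tool_pos: [0.4964, -0.3291, 0.1039]
tcp_rot: [3.133, 0.204, 0.004]
wrist_force: [-0.4, -0.1, 5.8]
width: 0.174
```

>>> jog_arm --motion '[{"dx":0,"dy":0,"dz":0,"turn":0.12},{"dx":0,"dy":0,"dz":0,"turn":0.12},{"dx":0,"dy":0,"dz":0,"turn":0.12},{"dx":0,"dy":0,"dz":0,"turn":0.12},{"dx":0,"dy":0,"dz":0,"turn":0.12},{"dx":0,"dy":0,"dz":0,"turn":0.12},{"dx":0,"dy":0,"dz":0,"turn":0.12},{"dx":0,"dy":0,"dz":0,"turn":0.12},{"dx":0,"dy":0,"dz":0,"turn":0.12},{"dx":0,"dy":0,"dz":0,"turn":0.12},{"dx":0,"dy":0,"dz":0,"turn":0.12},{"dx":0,"dy":0,"dz":0,"turn":0.08}]'

```text
time: 5.47
tool_pos: [0.496, -0.3291, 0.1039]
tcp_rot: [2.26, 2.179, 0.001]
wrist_force: [-0.6, 0.8, 5.5]
width: 0.172
```

```bash
python3 - <<'E'
from h import *
from scipy.spatial.transform import Rotation as Ro
s=bot.read_state(); M=Ro.from_rotvec(s["tcp_rot"]).as_matrix(); print(s["time"],s["tool_pos"],"tool y",np.arctan2(M[1,1],M[0,1]),s["wrist_force"],s["torque"],s["width"])
for n in("top","scene"):
    c=cam(n); hsv=cv2.cvtColor(c["p"],cv2.COLOR_RGB2HSV); print(n)
    if n=="scene": save(c,"s1.png",(120,180,320,330),4)
E
```

```text
5.4667 [ 0.49601316 -0.3290584   0.10386775] tool y -0.03660693339695289 [-0.61406711  0.79899311  5.52826472] [ 0.1500933   0.13113539 -0.37124613] 0.17190535504776625
top
scene
```

View pics/s1.png

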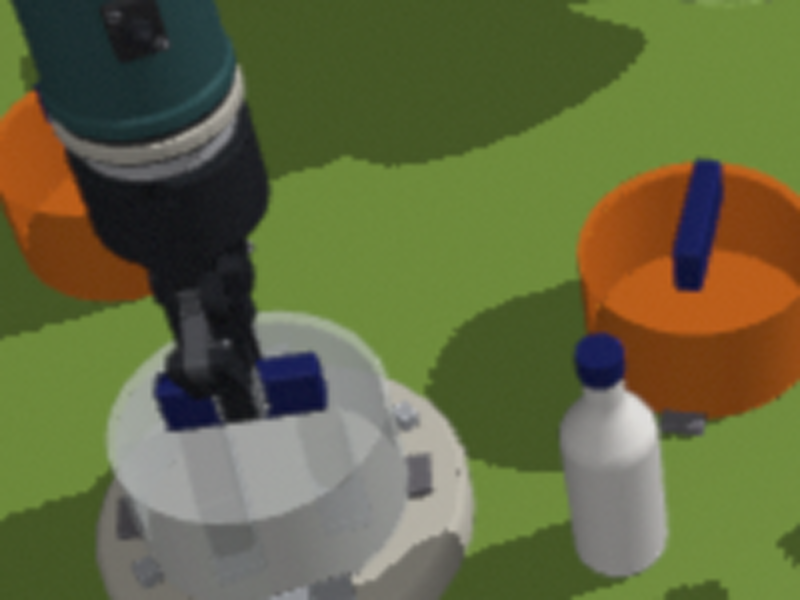

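Step 1 holds: the bar now lies across the lugs and the cover is still seated. I'll lift straight up.

>>> jog_arm --motion '[{"dx":0,"dy":0,"dz":0.5,"turn":0},{"dx":0,"dy":0,"dz":1.0,"turn":0},{"dx":0,"dy":0,"dz":1.5,"turn":0},{"dx":0,"dy":0,"dz":2.0,"turn":0},{"dx":0,"dy":0,"dz":2.0,"turn":0},{"dx":0,"dy":0,"dz":2.0,"turn":0},{"dx":0,"dy":0,"dz":2.0,"turn":0},{"dx":0,"dy":0,"dz":2.0,"turn":0},{"dx":0,"dy":0,"dz":2.0,"turn":0},{"dx":0,"dy":0,"dz":2.0,"turn":0},{"dx":0,"dy":0,"dz":1.0,"turn":0},{"dx":0,"dy":0,"dz":0,"turn":0}]'

```text
time: 6.57
tool_pos: [0.4963, -0.3291, 0.2853]
tcp_rot: [2.263, 2.172, 0.001]
wrist_force: [0.5, 0.0, -2.9]
width: 0.169
```

>>> jog_arm --motion '[{"dx":-0.14,"dy":1.5,"dz":0,"turn":0},{"dx":-0.14,"dy":2.5,"dz":0,"turn":0},{"dx":-0.14,"dy":3.2,"dz":0,"turn":0},{"dx":-0.14,"dy":3.2,"dz":0,"turn":0},{"dx":-0.14,"dy":3.2,"dz":0,"turn":0},{"dx":-0.14,"dy":3.2,"dz":0,"turn":0},{"dx":-0.14,"dy":3.2,"dz":0,"turn":0},{"dx":-0.14,"dy":3.2,"dz":0,"turn":0},{"dx":-0.14,"dy":3.2,"dz":0,"turn":0},{"dx":-0.14,"dy":3.2,"dz":0,"turn":0},{"dx":-0.14,"dy":3.2,"dz":0,"turn":0},{"dx":-0.14,"dy":3.2,"dz":0,"turn":0}]'

```text
time: 7.57
tool_pos: [0.4762, 0.0337, 0.2798]
tcp_rot: [-2.264, -2.174, 0.004]
wrist_force: [0.5, 0.1, -2.2]
width: 0.173
```

>>> jog_arm --motion '[{"dx":-0.14,"dy":3.2,"dz":0,"turn":0},{"dx":-0.14,"dy":3.2,"dz":0,"turn":0},{"dx":-0.14,"dy":3.2,"dz":0,"turn":0},{"dx":-0.14,"dy":3.2,"dz":0,"turn":0},{"dx":-0.14,"dy":3.2,"dz":0,"turn":0},{"dx":-0.14,"dy":3.2,"dz":0,"turn":0},{"dx":-0.14,"dy":3.2,"dz":0,"turn":0},{"dx":-0.14,"dy":2.5,"dz":0,"turn":0},{"dx":0,"dy":1.2,"dz":0,"turn":0},{"dx":0,"dy":0,"dz":0,"turn":0},{"dx":0,"dy":0,"dz":0,"turn":0}]'

```text
time: 8.48
tool_pos: [0.466, 0.2924, 0.2803]
tcp_rot: [-2.265, -2.177, 0.006]
wrist_force: [-0.3, -0.4, -2.2]
width: 0.177
```

>>> jog_arm --motion '[{"dx":0.2,"dy":0.9,"dz":0,"turn":0},{"dx":0,"dy":0,"dz":-2.0,"turn":0},{"dx":0,"dy":0,"dz":-2.5,"turn":0},{"dx":0,"dy":0,"dz":-2.5,"turn":0},{"dx":0,"dy":0,"dz":-2.5,"turn":0},{"dx":0,"dy":0,"dz":-2.5,"turn":0},{"dx":0,"dy":0,"dz":-2.5,"turn":0},{"dx":0,"dy":0,"dz":-2.0,"turn":0},{"dx":0,"dy":0,"dz":-1.2,"turn":0},{"dx":0,"dy":0,"dz":-0.8,"turn":0},{"dx":0,"dy":0,"dz":-0.4,"turn":0},{"dx":0,"dy":0,"dz":0,"turn":0}]'

```text
time: 9.48
tool_pos: [0.4693, 0.3014, 0.0928]
tcp_rot: [-2.267, -2.175, 0.001]
wrist_force: [-0.2, -0.3, -2.8]
width: 0.17
```

>>> jog_arm --motion '[{"dx":0,"dy":0,"dz":-0.5,"turn":0},{"dx":0,"dy":0,"dz":-0.3,"turn":0},{"dx":0,"dy":0,"dz":-0.2,"turn":0},{"dx":0,"dy":0,"dz":-0.1,"turn":0},{"dx":0,"dy":0,"dz":0,"turn":0}]'

```text
time: 9.9
tool_pos: [0.4692, 0.3018, 0.0821]
tcp_rot: [2.266, 2.176, 0.0]
wrist_force: [-1.0, 0.1, -2.0]
width: 0.172
```

>>> jog_arm --motion '[{"dx":0,"dy":0,"dz":-0.15,"turn":0},{"dx":0,"dy":0,"dz":0,"turn":0}]'

```text
time: 10.07
tool_pos: [0.4693, 0.3018, 0.0819]
tcp_rot: [2.266, 2.175, 0.0]
wrist_force: [-3.4, -2.1, 5.1]
width: 0.172
```

>>> jog_arm --motion '[{"dx":0,"dy":0,"dz":0,"turn":0},{"dx":0,"dy":0,"dz":0,"turn":0},{"dx":0,"dy":0,"dz":0,"turn":0},{"dx":0,"dy":0,"dz":0,"turn":0},{"dx":0,"dy":0,"dz":1,"turn":0},{"dx":0,"dy":0,"dz":2,"turn":0},{"dx":0,"dy":0,"dz":2.5,"turn":0},{"dx":0,"dy":0,"dz":3,"turn":0},{"dx":0,"dy":0,"dz":3,"turn":0},{"dx":0,"dy":0,"dz":3,"turn":0},{"dx":0,"dy":0,"dz":3,"turn":0},{"dx":0,"dy":0,"dz":2,"turn":0}]' --fingers 6

```text
time: 11.07
tool_pos: [0.4701, 0.3023, 0.2801]
tcp_rot: [2.266, 2.175, 0.008]
wrist_force: [0.2, 0.6, 0.6]
width: 0.702
```

```bash
python3 bar.py w5.png; python3 - <<'E'
from h import *
c=cam("scene"); save(c,"s2.png"); np.savez("/tmp/s2.npz",**c)
c=cam("top"); np.savez("/tmp/t2.npz",**c); W=cloud(c)
w=W[175:310,150:260].reshape(-1,3); 
for a,b in((.066,.08),(.09,.11)):
    q=w[(w[:,2]>a)&(w[:,2]<b)&(np.hypot(w[:,0]-.468,w[:,1]-.302)<.09)]
    if len(q): print(len(q),cv2.minEnclosingCircle(q[:,:2].astype(np.float32)),np.median(q[:,2]))
# slab and core on the keeper
w=W[185:285,375:470].reshape(-1,3); w=w[(w[:,2]>.06)&(w[:,2]<.09)&(np.hypot(w[:,0]-.496,w[:,1]+.328)<.09)]
for nm,q in(("core",w[w[:,1]>-.32]),("slab",w[w[:,1]<-.335])):
    r=cv2.minAreaRect(q[:,:2].astype(np.float32)); print(nm,len(q),r,np.median(q[:,2]))
E
```

```text
11.0667 [0.527 0.014 1.797 0.    1.326 0.568] [0.47012748 0.30225059 0.28012873]
tool y ang -0.04100043557700648 tilt [ 0.00268267  0.0041888  -0.99998763]
[318. 205.] 1473 z 0.10399402146387841 [0.469  0.3019] [0.0734 0.0137] ang 87.86686706542969
1509 ((0.4707881212234497, 0.2977694571018219), 0.06728571653366089) 0.07317800697803867
170 ((0.4692866802215576, 0.29827502369880676), 0.038078710436820984) 0.10281000945988145
core 56 ((0.4916272461414337, -0.3009357154369354), (0.020159706473350525, 0.019293976947665215), 66.8907241821289) 0.0768460321545172
slab 220 ((0.4982144236564636, -0.35634708404541016), (0.07125464081764221, 0.022232716903090477), 7.758819103240967) 0.07674726026927157
```

View pics/s2.png

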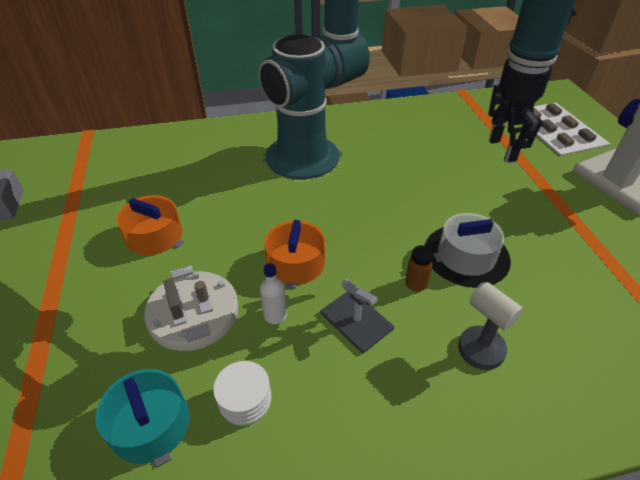

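The cover stands upright on the mat at (0.469, 0.300). The slab at (172,298) and core at (203,292) are undisturbed. On the way back I'll look at the ledge from above.

>>> jog_arm --motion '[{"dx":1.0,"dy":-2.7,"dz":0.2,"turn":-0.09},{"dx":1.0,"dy":-2.7,"dz":0.2,"turn":-0.09},{"dx":1.0,"dy":-2.7,"dz":0.2,"turn":-0.09},{"dx":1.0,"dy":-2.7,"dz":0.2,"turn":-0.09},{"dx":1.0,"dy":-2.7,"dz":0.2,"turn":-0.09},{"dx":1.0,"dy":-2.7,"dz":0.2,"turn":-0.09},{"dx":1.0,"dy":-2.7,"dz":0.2,"turn":-0.09},{"dx":1.0,"dy":-2.7,"dz":0.2,"turn":-0.09},{"dx":1.0,"dy":-2.7,"dz":0.2,"turn":-0.09},{"dx":1.0,"dy":-2.7,"dz":0.2,"turn":-0.09},{"dx":1.0,"dy":-2.7,"dz":0.2,"turn":-0.09},{"dx":0.5,"dy":-0.9,"dz":0,"turn":-0.07}]'

```text
time: 12.22
tool_pos: [0.5842, -0.0078, 0.2958]
tcp_rot: [3.057, 0.721, -0.004]
wrist_force: [0.5, 0.4, 0.1]
width: 0.704
```

>>> jog_arm --motion '[{"dx":0,"dy":0,"dz":0,"turn":0},{"dx":0,"dy":0,"dz":0,"turn":0}]'

```text
time: 12.38
tool_pos: [0.5833, -0.0046, 0.2957]
tcp_rot: [-3.054, -0.732, 0.005]
wrist_force: [-0.4, 0.8, 1.3]
width: 0.703
```

```bash
cat > ledge.py <<'E'
from h import *
import sys
from scipy.spatial.transform import Rotation as Ro
s=bot.read_state(); M=Ro.from_rotvec(s["tcp_rot"]).as_matrix(); print(s["time"],s["tool_pos"],"tool y",np.arctan2(M[1,1],M[0,1]),M[2])
c=cam("wrist"); save(c,sys.argv[1]); np.savez("/tmp/"+sys.argv[1]+".npz",**c); W=cloud(c)
q=W.reshape(-1,3); uv=np.mgrid[0:480,0:640][::-1].reshape(2,-1).T
k=(q[:,2]>.078)&(q[:,2]<.125)&(np.hypot(q[:,0]-.595,q[:,1]+.003)<.055); q=q[k]; print("n",len(q),"uv",uv[k].min(0),uv[k].max(0))
yaw=.47; 
for _ in range(3):
    e=np.array([np.cos(yaw),np.sin(yaw)]); n=np.array([-e[1],e[0]]); o=np.array([.595,-.003])
    a=(q[:,:2]-o)@e; b=(q[:,:2]-o)@n; cut=(a>-.03)&(a<.035)
    # edges of top strip per slice: mid of min/max
    bins=np.linspace(-.03,.035,14); mid=[]
    for i in range(13):
        z=(a>=bins[i])&(a<bins[i+1])
        if z.sum()>10: mid.append(((bins[i]+bins[i+1])/2,(b[z].min()+b[z].max())/2,np.ptp(b[z])))
    mid=np.array(mid); p=np.polyfit(mid[:,0],mid[:,1],1); yaw+=np.arctan(p[0])
print("yaw",yaw,"offset b",p[1],"width",mid[:,2].round(4),"a range",a.min(),a.max())
t=(abs(b-p[1])<.006)&cut; pz=np.polyfit(a[t],q[t,2],1); print("slope rad",np.arctan(pz[0]),"z at o",pz[1])
for x in np.arange(-.046,.05,.004):
    z=(abs(a-x)<.002)&(abs(b-p[1])<.006)
    if z.any(): print(round(x,3),np.median(q[z,2]).round(4),end="; ")
E
python3 ledge.py l1.png
```

```text
12.3833 [ 0.58333115 -0.0045887   0.29573537] tool y -1.1004757208575737 [-0.00258402 -0.00210696 -0.99999444]
n 1785 uv [312 142] [333 233]
yaw 0.4979299099892943 offset b 0.0020293106788019945 width [0.0157 0.0156 0.0154 0.0186 0.0192 0.0193 0.0192 0.0192 0.0192 0.0153
 0.0152 0.0151 0.015 ] a range -0.04238260095470432 0.040521765254642246
slope rad 0.3001185794328195 z at o 0.1002302340527838
-0.042 0.0958; -0.038 0.0932; -0.034 0.0898; -0.03 0.0909; -0.026 0.0921; -0.022 0.0936; -0.018 0.0949; -0.014 0.0959; -0.01 0.0969; -0.006 0.0982; -0.002 0.0995; 0.002 0.1009; 0.006 0.1022; 0.01 0.1034; 0.014 0.1045; 0.018 0.1056; 0.022 0.1071; 0.026 0.1083; 0.03 0.1096; 0.034 0.1106; 0.038 0.1104; 0.042 0.1047;
```

View pics/l1.png

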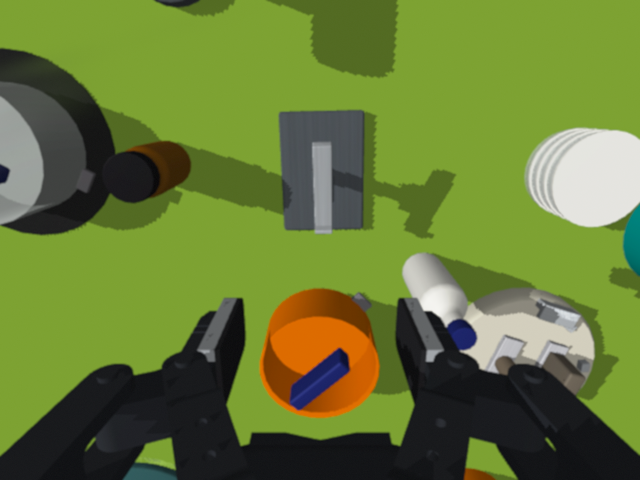

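```bash
cat > ledge2.py <<'E'
from h import *
import sys
for fn in sys.argv[1:]:
    c=dict(np.load("/tmp/"+fn)); q=cloud(c).reshape(-1,3)
    q=q[(q[:,2]>.078)&(q[:,2]<.125)&(np.hypot(q[:,0]-.595,q[:,1]+.003)<.055)]
    o=np.array([.595,-.003]); yaw=.48; b0=0
    for _ in range(5):
        e=np.array([np.cos(yaw),np.sin(yaw)]); n=np.array([-e[1],e[0]])
        a=(q[:,:2]-o)@e; b=(q[:,:2]-o)@n
        t=(abs(q[:,2]-(.1002+np.tan(.3)*a))<.0025)&(abs(a)<.034); 
        bins=np.linspace(-.034,.034,18); i=np.digitize(a[t],bins); x=[];m=[];w=[]
        for j in range(1,18):
            z=b[t][i==j]
            if len(z)>5: x.append((bins[j]+bins[j-1])/2); m.append((z.min()+z.max())/2); w.append(np.ptp(z))
        p=np.polyfit(x,m,1); yaw+=np.arctan(p[0])
    tt=(abs(q[:,2]-(.1002+np.tan(.3)*a))<.0025)
    mid=(a[tt].max()+a[tt].min())/2
    print(fn,"yaw",yaw,"b",p[1],"w",np.round(w,4),"a",a[tt].min(),a[tt].max(),"line centre",o+n*p[1], "std",np.std(np.polyval(p,x)-m))
E
python3 ledge2.py l1.png.npz t2.npz s2.npz top0.npz
```

```text
l1.png.npz yaw 0.49769327782869993 b 0.0020483242455011817 w [0.0158 0.0157 0.0156 0.0155 0.0154 0.0144 0.0151 0.015  0.015  0.0149
 0.0148 0.0146 0.0145 0.0153 0.0152 0.015  0.0149] a -0.038238962633388475 0.0388781254805744 line centre [ 0.59402213 -0.00120017] std 0.0001802932561387019
t2.npz yaw 0.492514142948343 b 6.14451210026132e-05 w [0.012  0.0136 0.0147 0.0122 0.0136 0.0123 0.0109] a -0.03666132412585172 0.03823067059510984 line centre [ 0.59497095 -0.00294586] std 0.0009781242545668218
s2.npz yaw 0.4865284639760612 b 0.00041726874076156476 w [0.0166 0.0142 0.0139 0.0146 0.0159 0.0136 0.0146 0.0161 0.0128 0.0101
 0.0133 0.0121 0.0139 0.013  0.0146 0.0124] a -0.037762663345501164 0.0408610503948615 line centre [ 0.5948049  -0.00263115] std 0.000510096919324874
top0.npz yaw 0.4944833691804931 b 0.0003785193861294616 w [0.0137 0.0145 0.0146 0.0145] a -0.03649173107075364 0.03883830510152651 line centre [ 0.59481954 -0.00266726] std 0.0006434397756514413
```

>>> jog_arm --motion '[{"dx":-0.8,"dy":-3.2,"dz":0,"turn":-0.03},{"dx":-0.8,"dy":-3.2,"dz":0,"turn":-0.03},{"dx":-0.8,"dy":-3.2,"dz":0,"turn":-0.03},{"dx":-0.8,"dy":-3.2,"dz":0,"turn":-0.03},{"dx":-0.8,"dy":-3.2,"dz":0,"turn":-0.03},{"dx":-0.8,"dy":-3.2,"dz":0,"turn":-0.03},{"dx":-0.8,"dy":-3.2,"dz":-1,"turn":-0.03},{"dx":-0.8,"dy":-3.2,"dz":-2,"turn":-0.03},{"dx":-0.8,"dy":-3.2,"dz":-2,"turn":-0.03},{"dx":-0.8,"dy":-3.2,"dz":-2,"turn":-0.03},{"dx":-0.5,"dy":-3.1,"dz":-2,"turn":-0.035},{"dx":0,"dy":0,"dz":-1,"turn":0}]' --fingers 4

```text
time: 13.43
tool_pos: [0.497, -0.3578, 0.1941]
tcp_rot: [-3.134, -0.209, 0.006]
wrist_force: [0.9, 0.2, 0.3]
width: 0.466
```

>>> jog_arm --motion '[{"dx":0,"dy":0,"dz":0,"turn":0},{"dx":0,"dy":0,"dz":0,"turn":0}]'

```text
time: 13.6
tool_pos: [0.4989, -0.3534, 0.1964]
tcp_rot: [-3.132, -0.214, 0.003]
wrist_force: [-0.6, 0.5, 0.0]
width: 0.471
```

```bash
cat > slab.py <<'E'
from h import *
import sys
from scipy.spatial.transform import Rotation as Ro
s=bot.read_state(); M=Ro.from_rotvec(s["tcp_rot"]).as_matrix(); print(s["time"],s["tool_pos"],"tool y",np.arctan2(M[1,1],M[0,1]),M[2],s["width"])
c=cam("wrist"); save(c,sys.argv[1]); W=cloud(c)
w=W.reshape(-1,3); w=w[(w[:,2]>.070)&(w[:,2]<.085)&(np.hypot(w[:,0]-.496,w[:,1]+.328)<.075)]
d=(w[:,:2]-[.4957,-.3280])@[-np.sin(.13),np.cos(.13)]
for nm,q in(("core",w[d>.008]),("slab",w[(d<-.008)])):
    z=np.median(q[:,2]); q=q[abs(q[:,2]-z)<.003]; r=cv2.minAreaRect(q[:,:2].astype(np.float32)); print(nm,len(q),np.round(r[0],4),np.round(r[1],4),r[2],z)
E
python3 slab.py w6.png
```

```text
13.6 [ 0.4989031  -0.35343263  0.19639881] tool y -1.434173366148003 [-0.00153311 -0.00275216 -0.99999504] 0.47053774220423805
core 720 [ 0.4911 -0.3005] [0.0214 0.0208] 25.119516372680664 0.07685320963770775
slab 2712 [ 0.4978 -0.3553] [0.0714 0.02  ] 10.030987739562988 0.07685047080854907
```

>>> jog_arm --motion '[{"dx":-0.1,"dy":-0.2,"dz":0,"turn":0.035},{"dx":0,"dy":0,"dz":-2.5,"turn":0},{"dx":0,"dy":0,"dz":-2.5,"turn":0},{"dx":0,"dy":0,"dz":-2.5,"turn":0},{"dx":0,"dy":0,"dz":-1.5,"turn":0},{"dx":0,"dy":0,"dz":0,"turn":0},{"dx":0,"dy":0,"dz":0,"turn":0}]'

```text
time: 14.23
tool_pos: [0.4989, -0.3559, 0.1082]
tcp_rot: [-3.13, -0.27, -0.0]
wrist_force: [0.8, -0.2, 1.4]
width: 0.467
```

```bash
python3 slab.py w7.png
```

```text
14.2333 [ 0.49892665 -0.35592724  0.10817295] tool y -1.3985619224804624 [ 1.17432310e-04 -2.09528293e-04 -9.99999971e-01] 0.46691064863357523
core 1463 [ 0.4912 -0.3004] [0.021  0.0213] 84.3047866821289 0.07687089408004444
slab 5410 [ 0.4978 -0.3552] [0.0718 0.02  ] 10.041681289672852 0.07685652710066937
```

>>> jog_arm --motion '[{"dx":-0.1,"dy":0.05,"dz":-1.5,"turn":0},{"dx":0,"dy":0,"dz":-1.8,"turn":0},{"dx":0,"dy":0,"dz":-1.8,"turn":0},{"dx":0,"dy":0,"dz":-1.1,"turn":0},{"dx":0,"dy":0,"dz":-0.4,"turn":0},{"dx":0,"dy":0,"dz":0,"turn":0},{"dx":0,"dy":0,"dz":0,"turn":0}]'

```text
time: 14.87
tool_pos: [0.4981, -0.3573, 0.0428]
tcp_rot: [3.129, 0.267, 0.002]
wrist_force: [0.7, 0.4, -0.3]
width: 0.465
```

>>> jog_arm --motion '[{"dx":0,"dy":0,"dz":0,"turn":0},{"dx":0,"dy":0,"dz":0,"turn":0},{"dx":0,"dy":0,"dz":0,"turn":0},{"dx":0,"dy":0,"dz":0,"turn":0},{"dx":0,"dy":0,"dz":0,"turn":0}]' --fingers 0 --grip_force 30

```text
time: 15.28
tool_pos: [0.4982, -0.3575, 0.0431]
tcp_rot: [3.129, 0.266, 0.003]
wrist_force: [-0.0, 1.5, 5.2]
width: 0.232
```

>>> jog_arm --motion '[{"dx":0,"dy":0,"dz":0.5,"turn":0},{"dx":0,"dy":0,"dz":1.0,"turn":0},{"dx":0,"dy":0,"dz":2.0,"turn":0},{"dx":0,"dy":0,"dz":2.5,"turn":0},{"dx":0,"dy":0,"dz":2.5,"turn":0},{"dx":0,"dy":0,"dz":2.5,"turn":0},{"dx":0,"dy":0,"dz":2.5,"turn":0},{"dx":0,"dy":0,"dz":2.5,"turn":0},{"dx":0,"dy":0,"dz":2.5,"turn":0},{"dx":0,"dy":0,"dz":2.0,"turn":0},{"dx":0,"dy":0,"dz":1.0,"turn":0},{"dx":0,"dy":0,"dz":0,"turn":0}]'

```text
time: 16.28
tool_pos: [0.4984, -0.3579, 0.2602]
tcp_rot: [3.126, 0.266, 0.007]
wrist_force: [0.4, -0.6, -1.3]
width: 0.232
```

>>> jog_arm --motion '[{"dx":0.5,"dy":1.5,"dz":0,"turn":0.03},{"dx":0.8,"dy":2.5,"dz":0,"turn":0.03},{"dx":0.9,"dy":3.5,"dz":0,"turn":0.03},{"dx":0.9,"dy":3.5,"dz":0,"turn":0.03},{"dx":0.9,"dy":3.5,"dz":0,"turn":0.03},{"dx":0.9,"dy":3.5,"dz":0,"turn":0.03},{"dx":0.9,"dy":3.5,"dz":0,"turn":0.03},{"dx":0.9,"dy":3.5,"dz":0,"turn":0.03},{"dx":0.9,"dy":3.5,"dz":0,"turn":0.03},{"dx":0.9,"dy":3.5,"dz":0,"turn":0.03},{"dx":0.8,"dy":2.2,"dz":0,"turn":0.02},{"dx":0.5,"dy":1.0,"dz":0,"turn":0}]'

```text
time: 17.28
tool_pos: [0.594, -0.0006, 0.2538]
tcp_rot: [-3.043, -0.768, 0.006]
wrist_force: [0.0, -0.5, -2.2]
width: 0.229
```

>>> jog_arm --motion '[{"dx":0,"dy":0,"dz":-2,"turn":0},{"dx":0,"dy":0,"dz":-2,"turn":0},{"dx":0,"dy":0,"dz":-2,"turn":0},{"dx":0,"dy":0,"dz":-1,"turn":0},{"dx":0,"dy":0,"dz":0,"turn":0},{"dx":0,"dy":0,"dz":0,"turn":0}]'

```text
time: 17.78
tool_pos: [0.5941, -0.005, 0.1851]
tcp_rot: [-3.047, -0.761, 0.005]
wrist_force: [0.2, 0.9, -0.9]
width: 0.229
```

```bash
python3 - <<'E'
from h import *
from scipy.spatial.transform import Rotation as Ro
s=bot.read_state(); M=Ro.from_rotvec(s["tcp_rot"]).as_matrix(); print(s["time"],s["tool_pos"],"tool y",np.arctan2(M[1,1],M[0,1]),M[2],s["width"],s["wrist_force"])
c=cam("wrist"); np.savez("/tmp/w8.npz",**c); save(c,"w8.png")
c2=cam("scene"); np.savez("/tmp/s8.npz",**c2)
a=c["p"][100:480,120:520,::-1]; b=cv2.resize(c2["p"][220:335,300:421,::-1],(400,380),interpolation=cv2.INTER_CUBIC); cv2.imwrite("pics/c8.png",np.hstack([a,b]))
E
```

```text
17.7833 [ 0.59411004 -0.00499585  0.18509526] tool y -1.0813044888235444 [-0.00272248 -0.00152899 -0.99999513] 0.2289061266005623 [ 0.20620975  0.9069664  -0.9058299 ]
```

View pics/c8.png

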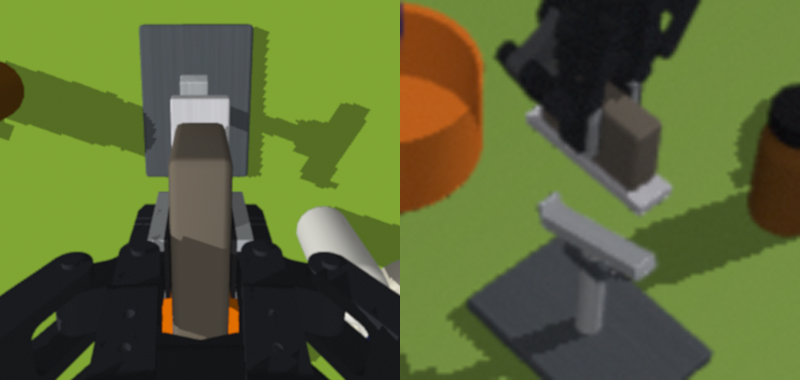

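```bash
python3 - <<'E'
from h import *
yaw=.4955; e=np.array([np.cos(yaw),np.sin(yaw)]); n=np.array([-e[1],e[0]]); o=np.array([.595,-.003])
tcp=np.array([.59411,-.004996]); print("tcp a,b",(tcp-o)@e,(tcp-o)@n)
for f in("w8","s8"):
    c=dict(np.load(f"/tmp/{f}.npz")); q=cloud(c).reshape(-1,3); q=q[np.hypot(q[:,0]-.6,q[:,1])<.07]
    col=None
    a=(q[:,:2]-o)@e; b=(q[:,:2]-o)@n; z=q[:,2]
    def rep(nm,k,bins=6):
        if k.sum()<15: print(f,nm,k.sum()); return
        ed=np.linspace(a[k].min(),a[k].max(),bins+1); i=np.clip(np.digitize(a[k],ed),1,bins)
        print(f,nm,k.sum(),"z",np.median(z[k]).round(4),"a",a[k].min().round(4),a[k].max().round(4),"b lo/hi/mid",[(round(b[k][i==j].min()*1e3,1),round(b[k][i==j].max()*1e3,1),round((b[k][i==j].min()+b[k][i==j].max())*500,1)) for j in range(1,bins+1) if (i==j).sum()>4])
    rep("ledge",(abs(z-(.1002+np.tan(.3)*a))<.0025)&(abs(a)<.039))
    rep("carrier",(abs(z-.175)<.003)&(a>.038)&(a<.055)&(abs(b)<.02),3)
    rep("slabtop",(abs(z-.2185)<.004)&(abs(a)<.05)&(abs(b)<.014))
E
```

```text
tcp a,b -0.0017320019309338974 -0.001332773540869248
w8 ledge 434 z 0.1106 a 0.0298 0.0388 b lo/hi/mid [(np.float64(-5.9), np.float64(9.5), np.float64(1.8)), (np.float64(-5.9), np.float64(9.4), np.float64(1.8)), (np.float64(-5.8), np.float64(9.9), np.float64(2.0)), (np.float64(-5.9), np.float64(9.9), np.float64(2.0)), (np.float64(-5.8), np.float64(9.9), np.float64(2.0)), (np.float64(-5.8), np.float64(9.2), np.float64(1.7))]
w8 carrier 780 z 0.1748 a 0.038 0.0432 b lo/hi/mid [(np.float64(-13.6), np.float64(10.2), np.float64(-1.7)), (np.float64(-13.6), np.float64(10.1), np.float64(-1.7)), (np.float64(-13.5), np.float64(10.1), np.float64(-1.7))]
w8 slabtop 11760 z 0.2189 a -0.0339 0.0346 b lo/hi/mid [(np.float64(-11.4), np.float64(8.8), np.float64(-1.3)), (np.float64(-13.0), np.float64(10.2), np.float64(-1.4)), (np.float64(-12.9), np.float64(10.2), np.float64(-1.4)), (np.float64(-14.0), np.float64(14.0), np.float64(-0.0)), (np.float64(-11.6), np.float64(8.4), np.float64(-1.6)), (np.float64(-11.6), np.float64(8.3), np.float64(-1.7))]
s8 ledge 193 z 0.0998 a -0.0378 0.039 b lo/hi/mid [(np.float64(-7.6), np.float64(9.0), np.float64(0.7)), (np.float64(-8.0), np.float64(8.7), np.float64(0.4)), (np.float64(-7.6), np.float64(7.4), np.float64(-0.1)), (np.float64(-8.0), np.float64(8.5), np.float64(0.3)), (np.float64(-8.6), np.float64(7.4), np.float64(-0.6)), (np.float64(-8.0), np.float64(7.8), np.float64(-0.1))]
s8 carrier 58 z 0.1753 a 0.0382 0.0459 b lo/hi/mid [(np.float64(-15.6), np.float64(6.7), np.float64(-4.4)), (np.float64(-15.6), np.float64(7.5), np.float64(-4.0)), (np.float64(-15.3), np.float64(8.6), np.float64(-3.3))]
s8 slabtop 213 z 0.2193 a -0.0309 0.0382 b lo/hi/mid [(np.float64(-0.4), np.float64(9.9), np.float64(4.8)), (np.float64(-12.7), np.float64(12.7), np.float64(-0.0)), (np.float64(-13.9), np.float64(5.4), np.float64(-4.3)), (np.float64(-13.7), np.float64(6.0), np.float64(-3.8))]
```

>>> jog_arm --motion '[{"dx":0.2,"dy":0.5,"dz":0,"turn":0.005},{"dx":0,"dy":0,"dz":-1.5,"turn":0},{"dx":0,"dy":0,"dz":-1.5,"turn":0},{"dx":0,"dy":0,"dz":-1.0,"turn":0},{"dx":0,"dy":0,"dz":-0.5,"turn":0},{"dx":0,"dy":0,"dz":0,"turn":0},{"dx":0,"dy":0,"dz":0,"turn":0}]' --grip_force 20

```text
time: 18.47
tool_pos: [0.5974, 0.0002, 0.1419]
tcp_rot: [3.046, 0.769, 0.0]
wrist_force: [-0.0, 0.4, -1.3]
width: 0.228
```

```bash
cat > rel.py <<'E'
from h import *
from scipy.spatial.transform import Rotation as Ro
import sys
s=bot.read_state(); M=Ro.from_rotvec(s["tcp_rot"]).as_matrix(); print(s["time"],s["tool_pos"],"yaw",np.arctan2(M[1,1],M[0,1])+np.pi/2,s["width"],s["wrist_force"])
yaw=.4955; e=np.array([np.cos(yaw),np.sin(yaw)]); n=np.array([-e[1],e[0]]); o=np.array([.595,-.003]); tcp=s["tool_pos"]
print("tcp a,b",(tcp[:2]-o)@e,(tcp[:2]-o)@n); zb=float(sys.argv[1]) if len(sys.argv)>1 else tcp[2]-.018
for f in("wrist","scene"):
    c=cam(f); np.savez(f"/tmp/r_{f}.npz",**c); q=cloud(c).reshape(-1,3); q=q[np.hypot(q[:,0]-.6,q[:,1])<.07]
    a=(q[:,:2]-o)@e; b=(q[:,:2]-o)@n; z=q[:,2]
    for nm,k in(("ledge",(abs(z-(.1002+np.tan(.3)*a))<.0025)&(abs(a)<.039)&(abs(b)<.012)),("carrier",(abs(z-zb-.008)<.003)&(a>.038)&(a<.06)&(abs(b)<.02)),("slabtop",(abs(z-zb-.052)<.003)&((a>.018)&(a<.05))&(abs(b)<.018))):
        if k.sum()<10: print(f,nm,k.sum()); continue
        print(f,nm,k.sum(),"z",np.median(z[k]).round(4),"a",a[k].min().round(4),a[k].max().round(4),"b 1/99%",np.percentile(b[k],[1,99]).round(4),"mid",np.percentile(b[k],[1,99]).mean().round(4))
E
python3 rel.py
```

```text
18.4667 [5.97427374e-01 2.42045667e-04 1.41889059e-01] yaw 0.4948436466683874 0.22778395504946017 [-0.03228689  0.36110828 -1.33217013]
tcp a,b 0.0036769370502708243 0.0016979809384861815
wrist ledge 0
wrist carrier 1511 z 0.1317 a 0.038 0.0485 b 1/99% [-0.0099  0.0134] mid 0.0017
wrist slabtop 4073 z 0.1755 a 0.018 0.0398 b 1/99% [-0.008   0.0112] mid 0.0016
scene ledge 130 z 0.095 a -0.0368 0.0377 b 1/99% [-0.008   0.0078] mid -0.0001
scene carrier 74 z 0.1313 a 0.0382 0.0517 b 1/99% [-0.0116  0.0123] mid 0.0003
scene slabtop 116 z 0.1752 a 0.0181 0.0432 b 1/99% [-0.0101  0.0087] mid -0.0007
```

>>> jog_arm --motion '[{"dx":0,"dy":0,"dz":-0.6,"turn":0},{"dx":0,"dy":0,"dz":-0.5,"turn":0},{"dx":0,"dy":0,"dz":-0.2,"turn":0},{"dx":0,"dy":0,"dz":-0.2,"turn":0},{"dx":0,"dy":0,"dz":0,"turn":0}]'

```text
time: 18.98
tool_pos: [0.5975, -0.0, 0.129]
tcp_rot: [3.046, 0.769, 0.001]
wrist_force: [-6.3, -1.4, 12.4]
width: 0.228
```

>>> jog_arm --motion '[{"dx":0,"dy":0,"dz":-0.2,"turn":0},{"dx":0,"dy":0,"dz":-0.2,"turn":0},{"dx":0,"dy":0,"dz":0,"turn":0}]'

```text
time: 19.23
tool_pos: [0.5967, -0.0005, 0.1269]
tcp_rot: [3.045, 0.77, -0.001]
wrist_force: [-13.4, -3.1, 21.7]
width: 0.23
```

```bash
cat > tilt.py <<'E'
from h import *
yaw=.4955; e=np.array([np.cos(yaw),np.sin(yaw)]); n=np.array([-e[1],e[0]]); o=np.array([.595,-.003])
s=bot.read_state(); print(s["time"],s["tool_pos"],s["wrist_force"].round(1),"a,b",(s["tool_pos"][:2]-o)@e,(s["tool_pos"][:2]-o)@n)
for f in("wrist","scene"):
    c=cam(f); np.savez(f"/tmp/r_{f}.npz",**c); W=cloud(c); q=W.reshape(-1,3); p=c["p"].reshape(-1,3).astype(int)
    a=(q[:,:2]-o)@e; b=(q[:,:2]-o)@n; z=q[:,2]
    near=(abs(b)<.014)&(a>.016)&(a<.065)
    # upward-facing strips: rock top (brown, r-b>15) and carrier
    for nm,k in(("rock",near&(z>.145)&(z<.2)&(p[:,0]-p[:,2]>12)),("carrier",near&(z>.105)&(z<.142)&(a>.035))):
        if k.sum()<15: print(f,nm,k.sum()); continue
        ed=np.arange(.016,.066,.004); out=[]
        for j in range(len(ed)-1):
            m=k&(a>=ed[j])&(a<ed[j+1])
            if m.sum()>3: out.append((round(ed[j]+.002,3),float(np.percentile(z[m],90).round(4))))
        print(f,nm,out,"b",np.percentile(b[k],[2,98]).round(4),"amax",a[k].max().round(4))
E
python3 tilt.py
```

```text
19.2333 [ 5.96748087e-01 -5.16557168e-04  1.26858411e-01] [-13.4  -3.1  21.7] a,b 0.0027186532465604337 0.0013535960127181504
wrist rock [(np.float64(0.018), 0.1629), (np.float64(0.022), 0.1631), (np.float64(0.026), 0.1633), (np.float64(0.03), 0.1635), (np.float64(0.034), 0.1636), (np.float64(0.038), 0.1618)] b [-0.007   0.0108] amax 0.0385
wrist carrier [(np.float64(0.034), 0.1388), (np.float64(0.038), 0.1395), (np.float64(0.042), 0.1202), (np.float64(0.046), 0.1204), (np.float64(0.05), 0.1192)] b [-0.0099  0.0127] amax 0.0489
scene rock [(np.float64(0.018), 0.1622), (np.float64(0.022), 0.1625), (np.float64(0.026), 0.1622), (np.float64(0.03), 0.1624), (np.float64(0.034), 0.1632), (np.float64(0.038), 0.1624)] b [-0.0076  0.0094] amax 0.0401
scene carrier [(np.float64(0.034), 0.1361), (np.float64(0.038), 0.1389), (np.float64(0.042), 0.1355), (np.float64(0.046), 0.1195), (np.float64(0.05), 0.1199)] b [-0.0122  0.0112] amax 0.0508
```

The slab is pivoting in the jaws, but friction at the ledge's upper corner resists it. I'll lift, shift uphill, and then descend along an arc about that corner.

>>> jog_arm --motion '[{"dx":0,"dy":0,"dz":0.8,"turn":0},{"dx":0,"dy":0,"dz":0.6,"turn":0},{"dx":0.4,"dy":0.23,"dz":0,"turn":0},{"dx":0.4,"dy":0.23,"dz":0,"turn":0},{"dx":0,"dy":0,"dz":0,"turn":0},{"dx":0,"dy":0,"dz":0,"turn":0}]'

```text
time: 19.83
tool_pos: [0.6051, 0.0051, 0.1355]
tcp_rot: [-3.045, -0.77, 0.002]
wrist_force: [-0.1, -0.1, -1.7]
width: 0.226
```

```bash
python3 tilt.py
```

```text
19.8333 [0.60506505 0.00507714 0.1355112 ] [-0.1 -0.1 -1.7] a,b 0.012694989587845214 0.0023200628872563013
wrist rock [(np.float64(0.018), 0.1709), (np.float64(0.022), 0.171), (np.float64(0.026), 0.1713), (np.float64(0.03), 0.1715), (np.float64(0.034), 0.1716), (np.float64(0.038), 0.1719), (np.float64(0.042), 0.1721), (np.float64(0.046), 0.1713), (np.float64(0.05), 0.1549)] b [-0.0061  0.0117] amax 0.0488
wrist carrier [(np.float64(0.038), 0.1274), (np.float64(0.042), 0.1278), (np.float64(0.046), 0.1405), (np.float64(0.05), 0.1393), (np.float64(0.054), 0.1287), (np.float64(0.058), 0.1286)] b [-0.0093  0.0136] amax 0.0587
scene rock [(np.float64(0.026), 0.1707), (np.float64(0.03), 0.1712), (np.float64(0.034), 0.1716), (np.float64(0.038), 0.1708), (np.float64(0.042), 0.1715), (np.float64(0.046), 0.1718), (np.float64(0.05), 0.1698)] b [-0.0064  0.0091] amax 0.0502
scene carrier [(np.float64(0.038), 0.137), (np.float64(0.042), 0.1369), (np.float64(0.046), 0.1395), (np.float64(0.05), 0.1394), (np.float64(0.054), 0.1285), (np.float64(0.058), 0.1281), (np.float64(0.062), 0.1263)] b [-0.0113  0.0121] amax 0.0612
```

>>> jog_arm --motion '[{"dx":0.02,"dy":-0.04,"dz":-0.5,"turn":0},{"dx":0,"dy":0,"dz":-0.2,"turn":0},{"dx":-0.1,"dy":-0.05,"dz":-0.11,"turn":0},{"dx":-0.1,"dy":-0.05,"dz":-0.11,"turn":0},{"dx":-0.1,"dy":-0.05,"dz":-0.11,"turn":0},{"dx":-0.1,"dy":-0.05,"dz":-0.11,"turn":0},{"dx":0,"dy":0,"dz":0,"turn":0}]'

```text
time: 20.52
tool_pos: [0.6037, 0.0031, 0.1274]
tcp_rot: [3.046, 0.769, 0.009]
wrist_force: [2.6, 2.8, 5.2]
width: 0.233
```

```bash
python3 tilt.py
```

```text
20.5167 [0.60367608 0.00305607 0.12737276] [2.6 2.8 5.2] a,b 0.010512106992742604 0.0012024813656378531
wrist rock [(np.float64(0.018), 0.1631), (np.float64(0.022), 0.1633), (np.float64(0.026), 0.1636), (np.float64(0.03), 0.1637), (np.float64(0.034), 0.1641), (np.float64(0.038), 0.1643), (np.float64(0.042), 0.1643), (np.float64(0.046), 0.1619)] b [-0.0071  0.0106] amax 0.0463
wrist carrier [(np.float64(0.034), 0.1191), (np.float64(0.038), 0.1199), (np.float64(0.042), 0.129), (np.float64(0.046), 0.1397), (np.float64(0.05), 0.121), (np.float64(0.054), 0.1212), (np.float64(0.058), 0.1204)] b [-0.0103  0.0127] amax 0.0568
scene rock [(np.float64(0.022), 0.1627), (np.float64(0.026), 0.163), (np.float64(0.03), 0.163), (np.float64(0.034), 0.1634), (np.float64(0.038), 0.1639), (np.float64(0.042), 0.1635), (np.float64(0.046), 0.163)] b [-0.008  0.009] amax 0.0482
scene carrier [(np.float64(0.034), 0.1396), (np.float64(0.038), 0.1375), (np.float64(0.042), 0.1388), (np.float64(0.046), 0.1397), (np.float64(0.05), 0.1358), (np.float64(0.054), 0.1202), (np.float64(0.058), 0.1206)] b [-0.0124  0.0105] amax 0.0594
```

>>> jog_arm --motion '[{"dx":-0.1,"dy":-0.05,"dz":-0.12,"turn":0},{"dx":-0.1,"dy":-0.05,"dz":-0.12,"turn":0},{"dx":-0.1,"dy":-0.05,"dz":-0.12,"turn":0},{"dx":-0.1,"dy":-0.05,"dz":-0.12,"turn":0},{"dx":0,"dy":0,"dz":0,"turn":0},{"dx":0,"dy":0,"dz":0,"turn":0}]'

```text
time: 21.12
tool_pos: [0.5993, 0.0007, 0.1229]
tcp_rot: [3.045, 0.769, 0.008]
wrist_force: [0.6, 2.9, 8.2]
width: 0.227
```

```bash
python3 tilt.py
```

```text
21.1167 [0.59931188 0.00070224 0.12285798] [0.6 2.9 8.2] a,b 0.0055536038967311675 0.0012067948366616223
wrist rock [(np.float64(0.018), 0.1614), (np.float64(0.022), 0.1621), (np.float64(0.026), 0.1629), (np.float64(0.03), 0.1636), (np.float64(0.034), 0.1644), (np.float64(0.038), 0.1636), (np.float64(0.042), 0.1526)] b [-0.0069  0.0107] amax 0.0423
wrist carrier [(np.float64(0.034), 0.1197), (np.float64(0.038), 0.1207), (np.float64(0.042), 0.1409), (np.float64(0.046), 0.1301), (np.float64(0.05), 0.1229), (np.float64(0.054), 0.1233), (np.float64(0.058), 0.1189)] b [-0.0102  0.0126] amax 0.0564
scene rock [(np.float64(0.018), 0.1604), (np.float64(0.022), 0.1616), (np.float64(0.026), 0.1619), (np.float64(0.03), 0.1628), (np.float64(0.034), 0.1633), (np.float64(0.038), 0.1645), (np.float64(0.042), 0.1595)] b [-0.0076  0.0084] amax 0.0435
scene carrier [(np.float64(0.038), 0.1375), (np.float64(0.042), 0.1405), (np.float64(0.046), 0.1383), (np.float64(0.05), 0.1223), (np.float64(0.054), 0.1223), (np.float64(0.058), 0.122)] b [-0.0125  0.0099] amax 0.0584
```

>>> jog_arm --motion '[{"dx":-0.11,"dy":-0.03,"dz":-0.12,"turn":0},{"dx":-0.11,"dy":-0.04,"dz":-0.12,"turn":0},{"dx":-0.1,"dy":-0.04,"dz":-0.12,"turn":0},{"dx":-0.1,"dy":-0.05,"dz":-0.12,"turn":0},{"dx":0,"dy":0,"dz":0,"turn":0},{"dx":0,"dy":0,"dz":0,"turn":0}]'

```text
time: 21.72
tool_pos: [0.596, -0.001, 0.1188]
tcp_rot: [3.045, 0.769, 0.01]
wrist_force: [1.5, 2.3, 10.0]
width: 0.226
```

```bash
python3 tilt.py
```

```text
21.7167 [ 0.59598042 -0.00103325  0.11876155] [ 1.5  2.3 10. ] a,b 0.001797638251916105 0.0012640525654303554
wrist rock [(np.float64(0.018), 0.1608), (np.float64(0.022), 0.1621), (np.float64(0.026), 0.1633), (np.float64(0.03), 0.164), (np.float64(0.034), 0.1617), (np.float64(0.038), 0.151)] b [-0.0068  0.0107] amax 0.0384
wrist carrier [(np.float64(0.034), 0.1412), (np.float64(0.038), 0.1414), (np.float64(0.042), 0.1366), (np.float64(0.046), 0.1237), (np.float64(0.05), 0.125), (np.float64(0.054), 0.1252)] b [-0.0101  0.0125] amax 0.0558
scene rock [(np.float64(0.018), 0.1598), (np.float64(0.022), 0.1613), (np.float64(0.026), 0.1621), (np.float64(0.03), 0.1631), (np.float64(0.034), 0.1626), (np.float64(0.038), 0.1541)] b [-0.0066  0.0084] amax 0.0401
scene carrier [(np.float64(0.034), 0.1193), (np.float64(0.038), 0.1398), (np.float64(0.042), 0.1396), (np.float64(0.046), 0.1288), (np.float64(0.05), 0.123), (np.float64(0.054), 0.1247), (np.float64(0.058), 0.123)] b [-0.0122  0.0104] amax 0.0581
```

The tilt is now about 0.30 rad. I'll slide it down to the lip.

>>> jog_arm --motion '[{"dx":-0.15,"dy":-0.07,"dz":-0.05,"turn":0},{"dx":-0.15,"dy":-0.07,"dz":-0.05,"turn":0},{"dx":-0.15,"dy":-0.07,"dz":-0.05,"turn":0},{"dx":-0.15,"dy":-0.07,"dz":-0.05,"turn":0},{"dx":0,"dy":0,"dz":0,"turn":0},{"dx":0,"dy":0,"dz":0,"turn":0}]'

```text
time: 22.32
tool_pos: [0.5903, -0.0043, 0.1167]
tcp_rot: [3.044, 0.769, 0.011]
wrist_force: [2.6, 1.3, 8.9]
width: 0.233
```

```bash
python3 tilt.py
```

```text
22.3167 [ 0.59030669 -0.00431735  0.11674829] [2.6 1.3 8.9] a,b -0.004755217382079705 0.0010726214338742733
wrist rock [(np.float64(0.018), 0.1609), (np.float64(0.022), 0.1619), (np.float64(0.026), 0.1613), (np.float64(0.03), 0.153)] b [-0.0069  0.0106] amax 0.0315
wrist carrier [(np.float64(0.034), 0.131), (np.float64(0.038), 0.1264), (np.float64(0.042), 0.1225), (np.float64(0.046), 0.1233), (np.float64(0.05), 0.1197)] b [-0.0103  0.0123] amax 0.0492
scene rock [(np.float64(0.018), 0.1595), (np.float64(0.022), 0.1611), (np.float64(0.026), 0.1618), (np.float64(0.03), 0.1588)] b [-0.0073  0.0089] amax 0.0336
scene carrier [(np.float64(0.034), 0.1355), (np.float64(0.038), 0.1311), (np.float64(0.042), 0.1213), (np.float64(0.046), 0.1222), (np.float64(0.05), 0.1217)] b [-0.0128  0.0098] amax 0.0519
```

>>> jog_arm --motion '[{"dx":-0.12,"dy":-0.06,"dz":-0.03,"turn":0},{"dx":-0.1,"dy":-0.05,"dz":-0.03,"turn":0},{"dx":0,"dy":0,"dz":0,"turn":0},{"dx":0,"dy":0,"dz":0,"turn":0}]'

```text
time: 22.75
tool_pos: [0.5902, -0.0044, 0.1168]
tcp_rot: [3.044, 0.768, 0.019]
wrist_force: [7.3, 4.9, 7.0]
width: 0.226
```

```bash
python3 tilt.py; python3 - <<'E'
from h import *
c=dict(np.load("/tmp/r_scene.npz")); d=dict(np.load("/tmp/r_wrist.npz"))
a=d["p"][100:480,120:520,::-1]; b=cv2.resize(c["p"][220:335,300:421,::-1],(400,380),interpolation=cv2.INTER_CUBIC); cv2.imwrite("pics/c9.png",np.hstack([a,b]))
E
```

```text
22.75 [ 0.59022155 -0.00439447  0.11684956] [7.3 4.9 7. ] a,b -0.004866778557868718 0.0010452581460683008
wrist rock [(np.float64(0.018), 0.1611), (np.float64(0.022), 0.1622), (np.float64(0.026), 0.1613), (np.float64(0.03), 0.1524)] b [-0.0069  0.0105] amax 0.0312
wrist carrier [(np.float64(0.034), 0.1307), (np.float64(0.038), 0.1263), (np.float64(0.042), 0.1227), (np.float64(0.046), 0.1235), (np.float64(0.05), 0.1195)] b [-0.0103  0.0123] amax 0.049
scene rock [(np.float64(0.018), 0.1596), (np.float64(0.022), 0.1614), (np.float64(0.026), 0.1615), (np.float64(0.03), 0.1555)] b [-0.007   0.0088] amax 0.0325
scene carrier [(np.float64(0.034), 0.1366), (np.float64(0.038), 0.131), (np.float64(0.042), 0.1208), (np.float64(0.046), 0.1223), (np.float64(0.05), 0.1217)] b [-0.0124  0.011 ] amax 0.0511
```

View pics/c9.png

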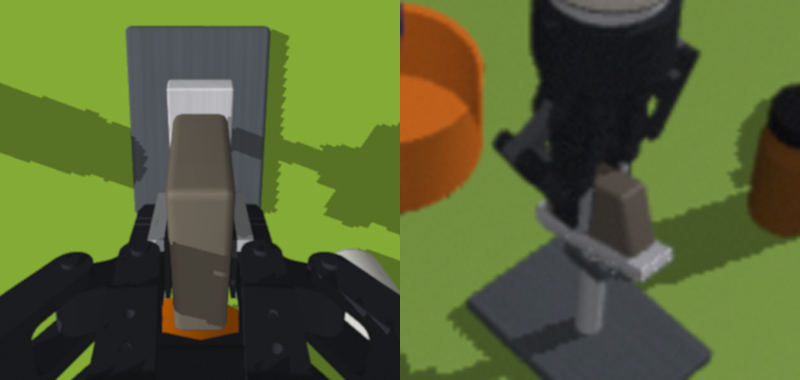

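The slab is tilted and stopped by the lip (9 N, no further motion), about 0.8 mm off the middle line. I'll ease the preload and release.

>>> jog_arm --motion '[{"dx":0.12,"dy":0.06,"dz":0.1,"turn":0},{"dx":0,"dy":0,"dz":0,"turn":0},{"dx":0,"dy":0,"dz":0,"turn":0}]'

```text
time: 23.1
tool_pos: [0.5903, -0.0043, 0.1168]
tcp_rot: [3.044, 0.769, 0.014]
wrist_force: [6.9, 3.8, 5.1]
width: 0.231
```

>>> jog_arm --motion '[{"dx":0,"dy":0,"dz":0,"turn":0},{"dx":0,"dy":0,"dz":0,"turn":0},{"dx":0,"dy":0,"dz":0,"turn":0}]' --fingers 2.2

```text
time: 23.35
tool_pos: [0.5859, -0.0053, 0.1137]
tcp_rot: [3.045, 0.769, -0.001]
wrist_force: [1.8, -2.1, 2.3]
width: 0.256
```

```bash
python3 tilt.py
```

```text
23.35 [ 0.58586028 -0.00534826  0.11373634] [ 1.8 -2.1  2.3] a,b -0.009157027866548614 0.0022798414761505854
wrist rock [(np.float64(0.018), 0.1609), (np.float64(0.022), 0.162), (np.float64(0.026), 0.1613), (np.float64(0.03), 0.1531)] b [-0.0067  0.0108] amax 0.0316
wrist carrier [(np.float64(0.034), 0.1312), (np.float64(0.038), 0.1266), (np.float64(0.042), 0.1226), (np.float64(0.046), 0.1233), (np.float64(0.05), 0.1196)] b [-0.0103  0.0124] amax 0.0491
scene rock [(np.float64(0.018), 0.1599), (np.float64(0.022), 0.1608), (np.float64(0.026), 0.1614), (np.float64(0.03), 0.1563)] b [-0.0075  0.009 ] amax 0.0326
scene carrier [(np.float64(0.034), 0.1385), (np.float64(0.038), 0.1329), (np.float64(0.042), 0.1207), (np.float64(0.046), 0.123), (np.float64(0.05), 0.1228)] b [-0.0128  0.0109] amax 0.0514
```

>>> jog_arm --motion '[{"dx":0,"dy":0,"dz":0,"turn":0},{"dx":0,"dy":0,"dz":0,"turn":0},{"dx":0,"dy":0,"dz":0,"turn":0},{"dx":0,"dy":0,"dz":0,"turn":0},{"dx":0,"dy":0,"dz":0.5,"turn":0},{"dx":0,"dy":0,"dz":1.5,"turn":0},{"dx":0,"dy":0,"dz":2,"turn":0},{"dx":0,"dy":0,"dz":3,"turn":0},{"dx":0,"dy":0,"dz":3,"turn":0},{"dx":0,"dy":0,"dz":3,"turn":0},{"dx":0,"dy":0,"dz":2,"turn":0},{"dx":0,"dy":0,"dz":0,"turn":0}]' --fingers 4.5

```text
time: 24.45
tool_pos: [0.5893, -0.0046, 0.2708]
tcp_rot: [3.043, 0.769, 0.016]
wrist_force: [1.5, 0.1, 0.8]
width: 0.525
```

```bash
python3 tilt.py; python3 - <<'E'
from h import *
c=cam("scene"); save(c,"s10.png"); T=cam("top"); W=cloud(T)
w=W[185:285,375:470].reshape(-1,3); q=w[(w[:,2]>.06)&(w[:,2]<.09)&(np.hypot(w[:,0]-.496,w[:,1]+.328)<.09)]; print("core",q.mean(0))
S0=dict(np.load("/tmp/s2.npz")); d=np.abs(c["p"].astype(int)-S0["p"]).max(-1)>40
for nm,b in(("bottle",(255,262,290,325)),("jar",(405,245,435,292)),("lamp",(455,283,525,368)),("dishes",(210,360,275,425)),("cover",(440,215,505,275))): print(nm,d[b[1]:b[3],b[0]:b[2]].mean().round(3))
a=cv2.resize(c["p"][225:320,310:410,::-1],(400,380),interpolation=cv2.INTER_CUBIC); e=cam("wrist")["p"][100:480,120:520,::-1]; cv2.imwrite("pics/c10.png",np.hstack([e,a]))
E
```

```text
24.45 [ 0.58930458 -0.00456064  0.27081763] [1.5 0.1 0.8] a,b -0.005752476769433836 0.0013350670603696857
wrist rock [(np.float64(0.018), 0.1611), (np.float64(0.022), 0.162), (np.float64(0.026), 0.1616), (np.float64(0.03), 0.153)] b [-0.007   0.0102] amax 0.0308
wrist carrier [(np.float64(0.034), 0.1316), (np.float64(0.038), 0.1266), (np.float64(0.042), 0.1225), (np.float64(0.046), 0.1237), (np.float64(0.05), 0.12)] b [-0.0105  0.0123] amax 0.0487
scene rock [(np.float64(0.018), 0.1599), (np.float64(0.022), 0.1607), (np.float64(0.026), 0.1616), (np.float64(0.03), 0.1586), (np.float64(0.034), 0.1479)] b [-0.0077  0.0089] amax 0.0337
scene carrier [(np.float64(0.034), 0.1374), (np.float64(0.038), 0.1319), (np.float64(0.042), 0.1207), (np.float64(0.046), 0.1225), (np.float64(0.05), 0.1224)] b [-0.0128  0.01  ] amax 0.0519
core [ 0.49118139 -0.3003448   0.07647766]
bottle 0.161
jar 0.0
lamp 0.0
dishes 0.029
cover 0.0
```

View pics/c10.png

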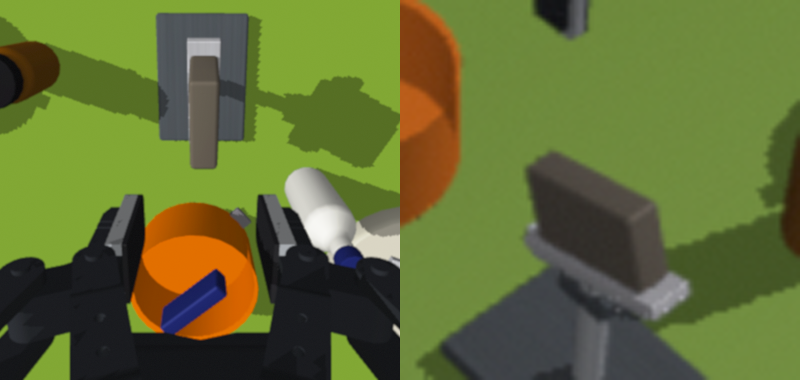

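```bash
python3 - <<'E'
from h import *
yaw=.4955; e=np.array([np.cos(yaw),np.sin(yaw)]); n=np.array([-e[1],e[0]]); o=np.array([.595,-.003])
for f in("wrist","scene","top"):
    c=cam(f); q=cloud(c).reshape(-1,3); a=(q[:,:2]-o)@e; b=(q[:,:2]-o)@n; z=q[:,2]
    L=.1002+.0519/np.cos(.3)+np.tan(.3)*a   # top plane of a slab lying flat
    k=(abs(z-L)<.005)&(abs(b)<.018)&(abs(a)<.06)
    if k.sum()<20: print(f,k.sum()); continue
    A=np.c_[a[k],b[k],np.ones(k.sum())]; s=np.linalg.lstsq(A,z[k],rcond=None)[0]
    r=cv2.minAreaRect(np.c_[a[k],b[k]].astype(np.float32)); ac=(a[k].min()+a[k].max())/2
    print(f,k.sum(),"pitch",np.arctan(s[0]),"roll",np.arctan(s[1]*np.cos(.3)),"z err",np.median(z[k]-L[k]),"x",(ac+.052*np.sin(.3))/np.cos(.3),"b",np.percentile(b[k],[1,99]),r)
    w=q[(z>.1)&(z<.17)&(np.hypot(q[:,0]-.541,q[:,1]+.162)<.05)&(q[:,1]<-.12)]
    if len(w): print("bottle",cv2.minEnclosingCircle(w[:,:2].astype(np.float32)))
E
```

```text
wrist 2633 pitch 0.29086701191471986 roll -0.004922891161893537 z err -0.00011279945733658203 x 0.008505289249067731 b [-0.00885415  0.01074991] ((-0.007240429520606995, 0.0009414646774530411), (0.06899256259202957, 0.020009536296129227), 0.015390897169709206)
bottle ((0.542614221572876, -0.1612974852323532), 0.01984533481299877)
scene 265 pitch 0.3003396927243089 roll 0.042063524794089216 z err -0.0018714745079295714 x 0.010501166185209467 b [-0.0112099   0.00922001] ((-0.005305605009198189, -0.0009451517835259438), (0.021133577451109886, 0.06971997022628784), 89.63288116455078)
bottle ((0.5469371676445007, -0.16240234673023224), 0.01928716152906418)
top 98 pitch 0.29687407852076586 roll 0.02980719876829272 z err 6.668698557270314e-05 x -0.0077401909199877016 b [-0.01034312  0.00889426] ((-0.022738497704267502, -0.0008062161505222321), (0.0385664626955986, 0.01966245099902153), 0.5242689847946167)
bottle ((0.5436648726463318, -0.16278451681137085), 0.021702401340007782)
```

All the checks are within tolerance, so I'm handing in.

```bash
python3 -c "
from h import *
print(bot.finish_job())"
```

```text
the job is handed in; nothing more can be done
None
```

I finished the job and handed it in at about 25 s on the robot's clock. No verdict was reported.

**What I did**
- **Cover:** I turned the clear cover 1.40 rad anticlockwise while it was seated, then lifted it off and set it upright on the mat.
- **Slab:** I gripped the slab and pivoted it in the jaws against the ledge's upper corner until it matched the slope. I then slid it down until the lip stopped it, released it and backed the arm clear.

**Last checks**
- **Cover:** its centre was about 1–4 mm from the mat's centre when I set it down, and nothing there had changed since.
- **Slab:** it lies flat on the ledge, with a pitch of 0.29–0.30 rad. It is about 1 mm off the middle line and within about 0.02 rad of the ledge's direction. Its position along the ledge is 8.5 mm (wrist camera) or 10.5 mm (scene camera), where 7 mm would be touching the lip.
- **Core:** its reading was within 1 mm of where it stood before I took the slab.
- **Bystanders:** the bottle read within 2 mm of its start in the top and wrist views. The image comparison showed no change at the jar, lamp or dishes worth following up.

**What disagreed**
- **Top view:** it saw only part of the slab's top, so I discarded its along-ledge value of −8 mm.
- **Scene and top views:** roll read 0.042 and 0.030 rad from few points, against 0.005 rad from the wrist camera. I trust the wrist value.
- **Bottle:** the scene comparison showed some pixel changes around it, and the scene camera put it about 5 mm from its first reading. I put the pixel changes down to the arm's shadow. Either way it is well under the 20 mm limit.
- **Rejected moves:** two move calls were refused early on because rows lacked keys; nothing moved in them.

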